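Index a formed bracket to the third stop in front of the inspection camera

ROBOT

A 6-joint arm with a two-finger parallel gripper is mounted at the origin on the work surface. World frame = base frame: x ahead of the robot, y to its left, z up, the work surface at z = 0. Lengths are in m, angles in rad, forces in N, time in s.
With the tool pointing down it reaches from about 0.325 to 0.75 m from the base axis. Payload 7.6 kg.
Tool frame: the origin (TCP) lies midway between the tips of the shut fingers; the grasp point (between the pads) lies 19 mm behind it; y points along the fingers, x is the direction in which the jaws open and shut, and the axes are right-handed (so a half turn about y gives the same grasp; the last joint's range is limited). The gripper opens to 85 mm and grips with 20 to 120 N. Pads are 22 mm wide; open, the fingers measure 114 mm over their backs; the gripper's body (76 mm by 85 mm) begins 54 mm behind the grasp point. The pads swing forward as they close: fully open they stand 13 mm farther back than shut.
Start: joints at [1.19, 0.052, 1.401, -0, 1.689, -0.07], TCP at [0.161, 0.5, 0.2] pointing down, gripper open.
Joint ranges: [-2.9, 2.9], [-0.91, 2.17], [0.12, 2.37], [-1.06, 4.2], [0.26, 2.73], [-2.93, 2.93]. Speed limits (rad/s): [2.57, 2.57, 3.01, 3.14, 3.14, 3.14].

INTERFACE

Orientations are given as [roll, pitch, yaw] about the fixed x, y, z axes, in that order (R = Rz(yaw) Ry(pitch) Rx(roll)).
In Python, from station import env gives the robot as it stands.
- The arm moves only by the tool apply_moves, never from a script. Its arguments are lists of equal length, an entry for each row: "slide": the shift along the tool's x, y, z in cm, a list of three; "delta_rot": the turn, a rotation vector about the tool's x, y, z in degrees, a list of three; "claw": the finger opening in cm, from 0 to 8.54. A call has 1 to 20 rows; each row is the pose to reach, as a shift and turn from the pose measured when the call began, along the tool's axes at that moment; what a row does not reach only later rows make up. A row lasts 1/12 s, in which the tool goes at most 41.7 mm and 7.16 degrees, less where a joint would pass 70% of its speed; a pose out of reach is approached as far as the arm can. A call with a gripper value outside its range is refused whole. The fingers move at their own pace and stop on an object; "grip_force" is the grip in N (left out, the last holds). Time passes only in rows, so rows that repeat a pose let the fingers close. It gives the time, the measured TCP pose, the force and the opening at its end, in the units of the state.
- env.get_obs(): the state, without advancing time (a new reading comes with each control period).
- env.snapshot(name): name is "scene" or "top" or "wrist"; returns a dict with "pixels" (480x640x3 uint8, red, green, blue), "z_map" (480x640 float32, m along the optical axis (not along the pixel's ray), 0 where there is no reading), "intrinsics" (3x3 intrinsics, pixels), "extrinsics" (4x4, takes a point from camera to world coordinates); the wrist camera has in their place "tool_from_camera" (4x4, takes a point from camera to tool coordinates, whose origin is the TCP and whose axes are the tool frame's). Camera axes: x right, y down, z forward; pixel columns grow to the right and rows downward; lengths in m; the calibration is good to about 2 mm. A picture is of the moment at which its call begins: read the wrist's pose just before it.
- env.close_job(): hands the job in, once; it reports no verdict.
Trained networks look in a picture, given as the dict that the camera call returned (one of the last four; its "shot" number tells which), for a name from the list of things; names that differ only in an ending like _2 or _b are one class to them, and where a whole thing is asked for, a point or a joint stands for the part that bears it (a point fixed in the world has none). Each returns a list of dicts, best first, with "score" (0 to 1); they miss things now and then, are a little off and sometimes report something else, mostly with a low value. They report only what shows in the picture. A call takes as long as a camera call. They do not tell look-alikes from the thing itself.
- env.spot_in(picture, target): "extent" ([centre column, centre row, width, height] in pixels, round what is visible of it).
- env.tip_of(picture, target): "pixel" ([column, row] in pixels: a listed point, or the origin of a listed thing).
The state is a dict: "time": time; "q": joint angles; "qd": joint speeds; "joint_torque": joint torques, N m; "ee_pos": TCP position; "orientation": TCP orientation; "ft_force": force on the tool from outside, world axes, zero at the start; "ft_torque": the same for the moment, N m; "gripper_width": finger opening in m.
Only numpy, scipy, OpenCV 4.12 (cv2) and the standard library are available. Lean on these libraries where they do the work, as an engineer would, in place of code of your own. Each camera call takes 0.05 s, during which the arm holds its last target.

TASK

Lift the formed U bracket out of the open press die, set it down flat in the pocket of the inspection turntable and let go of it before turning anything. Then turn the bar knob in the middle of the turntable clockwise by feel, counting the detent clicks to the third notch, so that the bracket faces the camera; do not run past that notch. Finish with the knob still gripped, holding the table still at the third stop, and leave the caliper, the vee block and the pen cup where they are.

Things in the scene. Friction and masses are not known exactly. Their poses are not given: they have to be found in the camera images.
- die: Lower half of a small press die, fixed: bolster plate 180 (x) x 110 (y) x 20 mm, on it an insert block 84 x 74 mm whose top is 50 mm above the bench. In its middle an open cavity 42 (x) x 32 (y) mm, 10 mm deep, floor 40 mm above the bench. Guide pillars 20 mm thick at x = +68 and -68 mm, tops 80 mm above the bench. Origin: centre of the bolster's underside, on the bench; z up.
- bracket: Loose U bracket bent from 3 mm sheet, 60 to 120 g: 40 mm long (x), 30 mm wide over the outsides of its two upright legs (y), 36 mm tall; legs at its +y and -y sides over the full length. Same either way round. Starts in the die cavity, legs up and standing 26 mm proud, x along the die's x. Origin: centre of its underside, 40 mm above the bench at the start and in the pocket.
- fixture: Indexing fixture, fixed: black base 220 x 226 x 14 mm with a bright turntable disc, 194 mm across, top 37 mm above the bench. At its +y side, 270 mm from the middle, a 236 mm tall post carries a white camera looking down at the disc; at its -y side a block (44 mm tall, reaching 161 mm out) holds a spring plunger. Origin: on the turntable's axis, on the bench.
- turntable (a joint): Angle of the turntable, rad; grows as it turns clockwise seen from above. Travel -0.05 to 1.65; starts between 0 and 0.24 with the plunger on the plain rim. Four notches 0.35 rad (20 degrees) apart; the middle of the first comes 0.16 to 0.40 rad after the start. Away from the notches the table stays where it is left, and turning it takes about 0.07 N m.
- knob: Hand knob on the turntable's axis, turning with it: a black upright bar 52 mm long (x), 14 mm thick (y), 38 mm tall, on a round foot 52 mm across. Origin: on the axis, in the bar, 82 mm above the bench, where to grip; the bar reaches from 23 mm below to 15 mm above it. x points to the nest, and at the third notch to the camera.
- nest: Dark pocket block for the bracket, on the turntable and turning with it, 68 mm from the axis: 60 (x, away from the axis) x 52 (y) mm, top 46 mm above the bench. Open pocket 6 mm deep, 45 (x) x 35 (y) mm at its floor, 50 x 40 mm at its mouth. The bracket goes in with its x along this x (or opposite), legs up. Origin: centre of the pocket's floor, 40 mm above the bench; z up.
- lens (a point): Front of the camera's lens with its light ring 54 mm across, 162 mm from the turntable's axis and 122 mm above the bench. At the third notch the nest lies straight between the axis and the lens, as seen from above.
- caliper: Digital caliper lying on the bench, 200 x 60 x 13 mm. Leave it alone. Origin: under the middle of its beam.
- vee_block: Steel vee block 70 x 50 x 45 mm. Leave it alone. Origin: centre of its underside.
- pen_cup: White cup with pens, 72 mm across, 150 mm tall with the pens. Leave it alone. Origin: centre of its underside.
- ball (a point): Steel ball of the spring plunger, 10 mm across, on the disc's rim 30 mm above the bench. From 0.07 rad before a notch's middle it drops in and draws the table on (about 0.2 N m, forwards); past the middle it resists (about 0.3 N m) for another 0.07 rad. A table let go within 0.05 rad of the middle centres itself. This point, the ball's centre, sinks 4 mm towards the axis in a notch.
Not all that is in view belongs to the job. Of the things that look like the bracket, the middle-sized one is meant. Several things look just like the die: the one meant starts farthest to the robot's left.

How it is judged:
On the way, in this order (a step that is already met when the one before it is completed fails the run):
1. the bracket is lifted clear of the die (z of bracket in the frame of die above 0.06 m), for 0.1 s.
2. the bracket lies flat in the turntable's pocket, let go, the table still short of its first notch (horizontal distance between bracket and nest below 0.005 m and z of bracket in the frame of nest between -0.002 and 0.002 m and angle between bracket's own z axis and vertical below 0.06 rad and contact force between the fingers and bracket below 0.2 N and value of joint turntable below 0.4 rad), for 0.2 s.
3. the knob is gripped before the table has passed its first notch (contact force between the fingers and knob above 2 N and value of joint turntable below 0.5 rad), for 0.1 s.
4. the table stands in its third notch with the knob held (value of joint turntable between 1.04 and 1.16 rad and contact force between the fingers and knob above 2 N), for 0.2 s.
At the end, for the whole second after the job is handed in: The turntable stands still within 0.06 rad (about 3.5 degrees) of the middle of its third notch, the gripper still gripping the knob (over 2 N), and the bracket lies flat in the pocket, within 5 mm of its middle and untouched by the fingers (all of step 4 and velocity of joint turntable between -0.05 and 0.05 rad/s and contact force between the fingers and bracket below 0.2 N and horizontal distance between bracket and nest below 0.005 m and z of bracket in the frame of nest between -0.002 and 0.002 m and angle between bracket's own z axis and vertical below 0.06 rad); the arm keeps its last pose, push and grip.
It fails at once if the turntable is run past its third notch (value of joint turntable above 1.22 rad).
It fails at once if the bracket is tipped over (angle between bracket's own z axis and vertical above 0.7 rad).
It fails at once if the caliper, vee block or pen cup is disturbed (distance of any of caliper, vee_block, pen_cup from where it was at the start of the episode above 0.015 m or angle between pen_cup's own z axis and vertical above 0.3 rad).
It also fails if it takes over 69 s, if anything falls off the work surface, if the arm or the gripper's body presses on something with over 40 N, if the wrist force passes 120 N, or if a joint passes its speed limit or range.

## Working session

There is one attempt and no reset: what is moved stays moved. The work goes in short steps, Python scripts to look and compute and a tool call to move; the robot and the scene stay as the last step left them, time stands still between calls to the robot, and variables do not carry over. Pictures are saved under pics/ and viewed, and the job is handed in when it is done.

Besides the shell and the picture viewer there is one more tool, called as name(argument=value, ...), one argument or row to a line, values as JSON. apply_moves: Moves the arm, as the interface text tells. Its arguments: {"type":"object","properties":{"slide":{"type":"array"},"delta_rot":{"type":"array"},"claw":{"type":"array"},"grip_force":{"type":"number"}},"required":["slide","delta_rot","claw"]}

```bash
mkdir -p pics; ls
cat > h.py <<'E'
import numpy as np, cv2, json
from station import env
from scipy.spatial.transform import Rotation as R
def save(p,name): cv2.imwrite('pics/'+name+'.png', cv2.cvtColor(p['pixels'],cv2.COLOR_RGB2BGR))
def tool():
    o=env.get_obs(); T=np.eye(4); T[:3,:3]=R.from_euler('xyz',o['orientation']).as_matrix(); T[:3,3]=o['ee_pos']; return T
def ext(p,T=None): return np.array(p['extrinsics']) if 'extrinsics' in p else T@np.array(p['tool_from_camera'])
def pix2w(p,u,v,T=None,z=None,d=None):
    K=np.array(p['intrinsics']);E=ext(p,T)
    r=np.array([(u-K[0,2])/K[0,0],(v-K[1,2])/K[1,1],1.])
    if z is not None:
        w=E[:3,:3]@r; s=(z-E[2,3])/w[2]; return E[:3,3]+s*w
    if d is None: d=p['z_map'][int(round(v)),int(round(u))]
    return E[:3,:3]@(r*d)+E[:3,3]
def cloud(p,T=None):
    K=np.array(p['intrinsics']);E=ext(p,T);z=p['z_map'];v,u=np.mgrid[:z.shape[0],:z.shape[1]]
    c=np.stack([(u-K[0,2])/K[0,0]*z,(v-K[1,2])/K[1,1]*z,z],-1)
    return c@E[:3,:3].T+E[:3,3]
def w2pix(p,P,T=None):
    K=np.array(p['intrinsics']);E=np.linalg.inv(ext(p,T));c=E[:3,:3]@np.array(P)+E[:3,3];q=K@c;return q[:2]/q[2]
E
python3 - <<'E'
from h import *
print(env.get_obs())
for n in ('scene','top'):
    p=env.snapshot(n); save(p,n+'1')
    print(n,np.array(p['extrinsics'])[:3].round(3).tolist(), np.array(p['intrinsics']).round(1).tolist())
    for t in ('die','bracket','fixture','knob','nest','ball','lens','caliper','vee_block','pen_cup'):
        try:
            a=env.tip_of(p,t)
            for x in a[:5]:
                u,v=x['pixel']; print(t,round(x['score'],2),np.round([u,v]), pix2w(p,u,v).round(3))
        except Exception as e: print(t,e)
E
```

```text
pics
{'time': 0.0, 'q': array([ 1.18969489e+00,  5.28454215e-02,  1.40170264e+00, -1.78585055e-05,
        1.68858594e+00, -7.03160295e-02]), 'qd': array([ 6.63627869e-05,  7.65807042e-04,  1.05295617e-03, -1.06252196e-03,
        1.66138707e-03, -7.57140072e-04]), 'joint_torque': array([-4.46727499e-04, -3.81660354e+01, -3.60190094e+01, -1.62189035e-04,
        6.06839050e-03,  3.46864297e-07]), 'ee_pos': array([0.16041406, 0.49953799, 0.19917908]), 'orientation': array([-1.57070573e+00,  1.53877758e-03,  1.26000891e+00]), 'ft_force': array([ 0.04074425, -0.20572125,  1.26700586]), 'ft_torque': array([-0.02977046, -0.07708959, -0.01511077]), 'gripper_width': 0.0855077240293656}
scene [[-0.749, 0.554, -0.363, 0.972], [0.663, 0.636, -0.395, 0.398], [0.012, -0.537, -0.844, 1.13]] [[605.5, 0.0, 318.3], [0.0, 605.5, 232.3], [0.0, 0.0, 1.0]]
die 0.76 [312. 109.] [ 0.274 -0.395  0.034]
die 0.72 [286. 194.] [ 0.493 -0.232  0.046]
bracket 0.92 [358. 172.] [ 0.316 -0.183  0.023]
bracket 0.64 [292. 186.] [ 0.471 -0.237  0.052]
fixture 0.93 [391. 356.] [0.59  0.19  0.058]
knob 0.62 [395. 341.] 
[... 611 characters left out ...]
601 0.373 0.017]
bracket 0.79 [395. 263.] [ 0.472 -0.255  0.038]
bracket 0.78 [370. 342.] [ 0.295 -0.2    0.004]
bracket 0.51 [333. 278.] [ 0.443 -0.115  0.006]
fixture 0.88 [206. 223.] [0.561 0.172 0.06 ]
knob 0.71 [199. 219.] [0.563 0.179 0.096]
nest 0.65 [248. 222.] [0.567 0.081 0.031]
nest 0.61 [185. 243.] [0.518 0.221 0.042]
ball 0.54 [247. 220.] [0.57  0.082 0.041]
ball 0.16 [392. 264.] [ 0.47  -0.249  0.043]
lens 0.8 [120. 210.] [0.572 0.332 0.147]
caliper 0.88 [338. 141.] [ 0.77  -0.128  0.012]
caliper 0.46 [250. 219.] [0.575 0.076 0.035]
vee_block 0.56 [471. 199.] [ 0.622 -0.435  0.031]
vee_block 0.35 [395. 259.] [ 0.482 -0.254  0.04 ]
pen_cup 0.63 [516. 276.] [ 0.448 -0.541  0.003]
```

View pics/scene1.png

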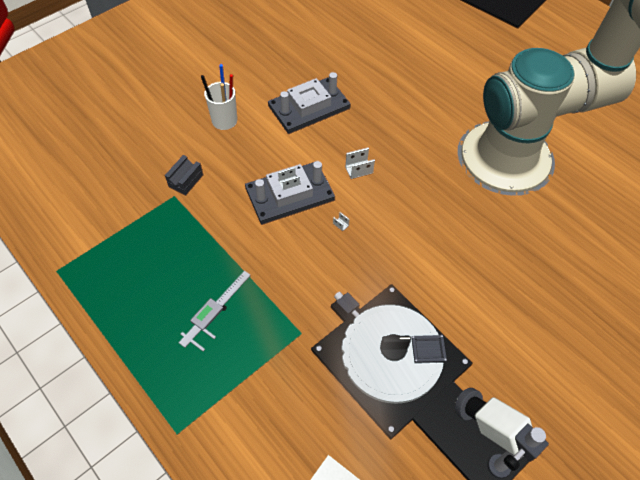

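View pics/top1.png

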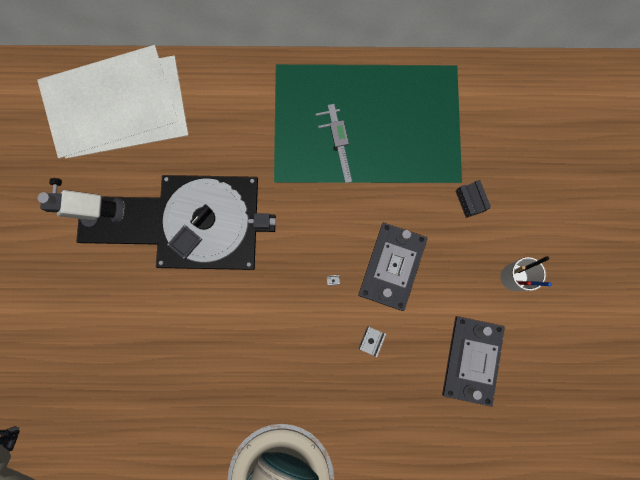

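Candidates for the bracket in the top view are (395,263), sitting in a die, (372,341), loose and large, and (333,280), loose and small. The middle-sized one is in the die at (393,265), which is the leftmost die. The other die is at (474,360). I'll check this in a crop and estimate the poses.

Run:
```python
from h import *
p=env.snapshot('top'); 
c=p['pixels'][205:365,310:520]; cv2.imwrite('pics/crop1.png',cv2.cvtColor(cv2.resize(c,None,fx=3.5,fy=3.5,interpolation=cv2.INTER_CUBIC),cv2.COLOR_RGB2BGR))
C=cloud(p)
def rect(m,name):
    P=C[m][:,:2]; r=cv2.minAreaRect((P*1000).astype(np.float32)); print(name,m.sum(),np.round(r[0],1),np.round(r[1],1),round(r[2],1), 'zmed',np.median(C[m][:,2]).round(4))
near=lambda x,y,r:np.hypot(C[...,0]-x,C[...,1]-y)<r
n=near(.47,-.25,.12)
z=C[...,2]
rect(n&(z>.012)&(z<.028),'bolster'); rect(near(.47,-.25,.05)&(z>.046)&(z<.054),'insert'); rect(near(.47,-.25,.03)&(z>.060),'legs')
for a in ((.47,-.25),(.295,-.2),(.443,-.115)):
    m=near(*a,.04)&(z>.006); rect(m,a)
rect(near(.56,.18,.04)&(z>.085),'knob')
rect(near(.518,.221,.045)&(z>.042)&(z<.06),'nest')
rect(near(.56,.18,.2)&(z>.030)&(z<.042),'disc')
rect(near(.56,.18,.18)&(z>.008)&(z<.020),'base')
```

```text
bolster 2216 [ 469.3 -253. ] [110.5 180.8] 70.8 zmed 0.0206
insert 873 [ 469.1 -252.8] [74.4 85. ] 70.9 zmed 0.0502
legs 73 [ 469.2 -252.5] [30.2 39.9] 70.0 zmed 0.0748
(0.47, -0.25) 1002 [ 469.7 -250.2] [78.4 77.3] 89.5 zmed 0.0499
(0.295, -0.2) 291 [ 299.6 -198.6] [66.5 64.9] 10.2 zmed 0.029
(0.443, -0.115) 59 [ 445.3 -113.4] [59.2 67.5] 37.0 zmed 0.0175
knob 179 [573.1 178.4] [15.9 51.8] 49.2 zmed 0.0968
nest 369 [522.9 218.5] [68.9 77.6] 28.2 zmed 0.0456
disc 4747 [561.6 163. ] [234.  193.1] 54.2 zmed 0.0375
base 4658 [571.5 191.9] [328.5 297.2] 67.6 zmed 0.0146
```

View pics/crop1.png

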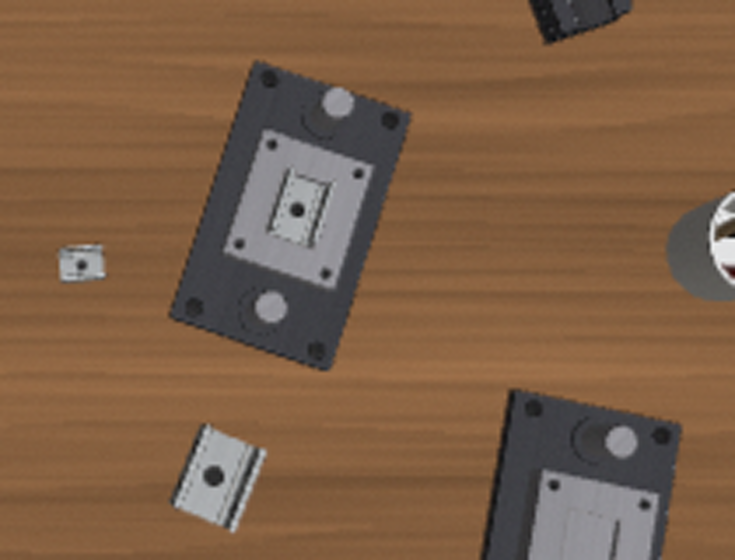

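Checks pass. The bolster measures 110x181, the insert 74x85 and the legs 30x40 mm, so the middle-sized bracket is in the left die. Its centre is (0.469,-0.2525) with jaw direction 70.8°. The other two brackets are a larger one (65 mm) and a smaller one. Next is the move helper.

```bash
cat > go.py <<'E'
import sys; from h import *
# go.py x y z yawdeg
def plan(x,y,z,yaw):
    T=tool(); D=R.from_euler('xyz',[-np.pi/2,0,np.radians(yaw)]).as_matrix()
    s=T[:3,:3].T@(np.array([x,y,z])-T[:3,3])*100
    r=R.from_matrix(T[:3,:3].T@D).as_rotvec(degrees=True)
    print('slide cm',s.round(2).tolist(),'rot deg',r.round(2).tolist(),'dist mm',(10*np.linalg.norm(s)).round(1))
if __name__=='__main__':
    print(env.get_obs()['time'].__round__(2)); 
    a=list(map(float,sys.argv[1:]))
    for i in range(0,len(a),4): plan(*a[i:i+4])
E
python3 go.py .42 .1 .2 70.8  .469 -.2525 .2 70.8
python3 - <<'E'
from h import *
p=env.snapshot('top');s=env.snapshot('scene')
for q in (p,s):
  C=cloud(q);z=C[...,2]
  m=(z>.008)&(z<.020)&(C[...,0]>.43)&(C[...,0]<.72)&(C[...,1]>.04)&(C[...,1]<.55)
  P=C[m][:,:2]
  m2=m&(C[...,1]<.26); 
  r=cv2.minAreaRect((C[m2][:,:2]*1000).astype(np.float32));print('base',r)
  m=(z>.0345)&(z<.0395)&(np.hypot(C[...,0]-.573,C[...,1]-.18)<.105); 
  r=cv2.minEnclosingCircle((C[m][:,:2]*1000).astype(np.float32));print('disc',r)
  m=(z>.09)&(np.hypot(C[...,0]-.573,C[...,1]-.18)<.04); r=cv2.minAreaRect((C[m][:,:2]*1000).astype(np.float32));print('knob',r)
  m=(z>.0435)&(z<.055)&(np.hypot(C[...,0]-.521,C[...,1]-.221)<.045); r=cv2.minAreaRect((C[m][:,:2]*1000).astype(np.float32));print('nest',r)
E
```

```text
1.15
slide cm [-30.14, 0.0, -36.93] rot deg [0.0, 1.4, 0.01] dist mm 476.7
slide cm [-62.2, -0.0, -52.37] rot deg [0.0, 1.4, 0.01] dist mm 813.2
base ((588.390869140625, 150.2274169921875), (253.92849731445312, 219.39210510253906), 0.04460494965314865)
disc ((571.4163818359375, 176.25106811523438), 100.99423217773438)
knob ((573.6015014648438, 179.0004425048828), (15.729863166809082, 51.65016174316406), 50.25440216064453)
nest ((522.5390625, 223.85748291015625), (77.95884704589844, 59.78360366821289), 50.694515228271484)
base ((571.3184814453125, 151.02249145507812), (221.28704833984375, 222.64993286132812), 89.00250244140625)
disc ((569.7030029296875, 176.50502014160156), 101.09588623046875)
knob ((572.715576171875, 179.44171142578125), (14.847663879394531, 51.66156005859375), 50.89250183105469)
nest ((525.81201171875, 218.013671875), (53.38838577270508, 75.81475830078125), 50.600440979003906)
```

apply_moves(
  slide=[
    [-30.1,0,-36.9],
    [-30.1,0,-36.9],
    [-30.1,0,-36.9],
    [-30.1,0,-36.9],
    [-30.1,0,-36.9],
    [-30.1,0,-36.9],
    [-30.1,0,-36.9],
    [-30.1,0,-36.9],
    [-30.1,0,-36.9],
    [-30.1,0,-36.9],
    [-30.1,0,-36.9],
    [-62.2,0,-52.4],
    [-62.2,0,-52.4],
    [-62.2,0,-52.4],
    [-62.2,0,-52.4],
    [-62.2,0,-52.4],
    [-62.2,0,-52.4],
    [-62.2,0,-52.4],
    [-62.2,0,-52.4],
    [-62.2,0,-52.4],
  ],
  delta_rot=[
    [0,1.4,0],
    [0,1.4,0],
    [0,1.4,0],
    [0,1.4,0],
    [0,1.4,0],
    [0,1.4,0],
    [0,1.4,0],
    [0,1.4,0],
    [0,1.4,0],
    [0,1.4,0],
    [0,1.4,0],
    [0,1.4,0],
    [0,1.4,0],
    [0,1.4,0],
    [0,1.4,0],
    [0,1.4,0],
    [0,1.4,0],
    [0,1.4,0],
    [0,1.4,0],
    [0,1.4,0],
  ],
  claw=[8.5,8.5,8.5,8.5,8.5,8.5,8.5,8.5,8.5,8.5,8.5,8.5,8.5,8.5,8.5,8.5,8.5,8.5,8.5,8.5],
  grip_force=40,
)

```text
time: 2.92
ee_pos: [0.469, -0.255, 0.2]
orientation: [-1.571, 0.0, 1.235]
ft_force: [1.5, -0.5, 0.3]
gripper_width: 0.0851
```

```bash
python3 - <<'E'
from h import *
T=tool(); print(env.get_obs()['qd'].round(3)); p=env.snapshot('wrist'); save(p,'w1')
C=cloud(p,T);z=C[...,2]
for nm,lo,hi,r in (('insert',.045,.055,.058),('legs',.066,.082,.032)):
    m=(z>lo)&(z<hi)&(np.hypot(C[...,0]-.469,C[...,1]+.2525)<r)
    q=cv2.minAreaRect((C[m][:,:2]*1000).astype(np.float32));print(nm,m.sum(),q,np.median(z[m]))
print(env.tip_of(p,'bracket'),[pix2w(p,*a['pixel'],T=T,z=.04).round(4) for a in env.tip_of(p,'bracket')])
E
python3 go.py .469 -.2525 .12 70.8 .469 -.2525 .053 70.8
```

```text
[-0.682  0.789 -0.817  0.005  0.028 -0.68 ]
insert 7712 ((475.54571533203125, -258.10540771484375), (74.19441223144531, 99.61576843261719), 70.8537826538086) 0.04916321227405446
legs 524 ((468.09814453125, -255.553466796875), (30.065778732299805, 40.182289123535156), 70.88191986083984) 0.0749352203916464
[{'pixel': [315.9, 195.9], 'score': 0.75}, {'pixel': [454.5, 104.0], 'score': 0.66}] [array([ 0.4677, -0.2537,  0.04  ]), array([ 0.435 , -0.1299,  0.04  ])]
3.07
slide cm [0.21, 7.89, 0.03] rot deg [-0.11, -0.22, 0.03] dist mm 78.9
slide cm [0.21, 14.59, 0.02] rot deg [-0.11, -0.22, 0.03] dist mm 145.9
```

View pics/w1.png

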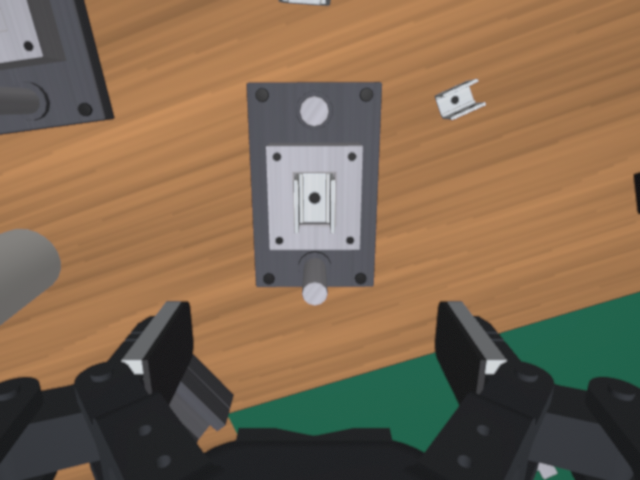

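The wrist view shows the bracket in the leftmost die at (315,197), with the jaws parallel to its width. Both estimates agree, so I'm descending.

apply_moves(
  slide=[
    [0.2,3,0],
    [0.2,6,0],
    [0.2,8,0],
    [0.2,9,0],
    [0.2,10.5,0],
    [0.2,12,0],
    [0.2,13.3,0],
    [0.2,14.2,0],
    [0.2,14.6,0],
    [0.2,14.6,0],
    [0.2,14.6,0],
  ],
  delta_rot=[
    [0,0,0],
    [0,0,0],
    [0,0,0],
    [0,0,0],
    [0,0,0],
    [0,0,0],
    [0,0,0],
    [0,0,0],
    [0,0,0],
    [0,0,0],
    [0,0,0],
  ],
  claw=[8.5,8.5,8.5,8.5,8.5,8.5,8.5,8.5,8.5,8.5,8.5],
)

```text
time: 3.98
ee_pos: [0.4697, -0.2527, 0.0538]
orientation: [-1.57, -0.0, 1.232]
ft_force: [0.0, 0.4, -0.2]
gripper_width: 0.0847
```

```bash
python3 go.py .469 -.2525 .053 70.8
python3 - <<'E'
from h import *
T=tool(); p=env.snapshot('wrist'); save(p,'w2')
C=cloud(p,T);z=C[...,2]
m=(z>.066)&(z<.080)&(np.hypot(C[...,0]-.469,C[...,1]+.2525)<.028)
q=cv2.minAreaRect((C[m][:,:2]*1000).astype(np.float32));print(m.sum(),q); print(T[:3,3])
E
```

```text
3.98
slide cm [-0.01, 0.08, 0.07] rot deg [-0.04, -0.2, 0.01] dist mm 1.1
1780 ((467.89892578125, -255.50186157226562), (30.234725952148438, 40.275047302246094), 71.02821350097656)
[ 0.46965269 -0.25266311  0.05381913]
```

View pics/w2.png

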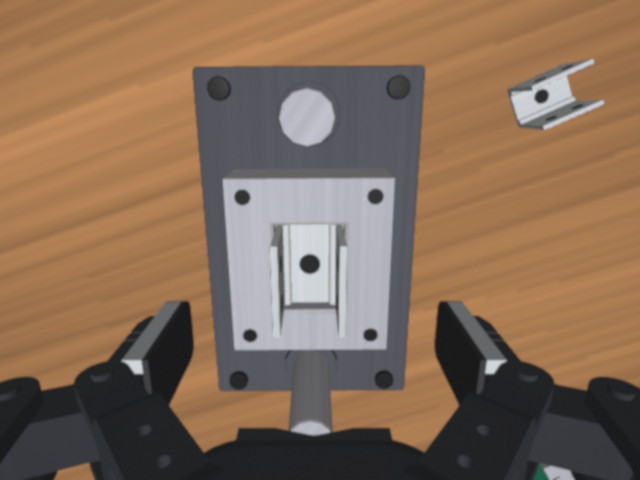

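The wrist view shows the bracket's mid-line at column 310 and the finger mid-line at 313, so it is about 1.5 mm off. I'll shift by that, close and lift.

apply_moves(
  slide=[
    [-0.15,0.05,0.05],
    [-0.15,0.05,0.05],
    [-0.15,0.05,0.05],
    [-0.15,0.05,0.05],
    [-0.15,0.05,0.05],
    [-0.15,0.05,0.05],
    [-0.15,0.05,0.05],
    [-0.15,0.05,0.05],
    [-0.15,0.05,0.05],
    [-0.15,0.05,0.05],
    [-0.15,0.05,0.05],
    [-0.15,0.05,0.05],
  ],
  delta_rot=[
    [0,0,0],
    [0,0,0],
    [0,0,0],
    [0,0,0],
    [0,0,0],
    [0,0,0],
    [0,0,0],
    [0,0,0],
    [0,0,0],
    [0,0,0],
    [0,0,0],
    [0,0,0],
  ],
  claw=[8,6,5,4,3.4,2.6,2.4,2.4,2.4,2.4,2.4,2.4],
  grip_force=30,
)

```text
time: 5.03
ee_pos: [0.4688, -0.2541, 0.0536]
orientation: [-1.571, -0.0, 1.232]
ft_force: [-0.6, 0.2, -0.1]
gripper_width: 0.0238
```

Run:
```python
from h import *
p=env.snapshot('wrist'); save(p,'w3'); o=env.get_obs(); print(o['gripper_width'],o['ft_force'])
```

```text
0.023931122981812856 [-0.16586485 -0.45266425 -0.03308084]
```

View pics/w3.png

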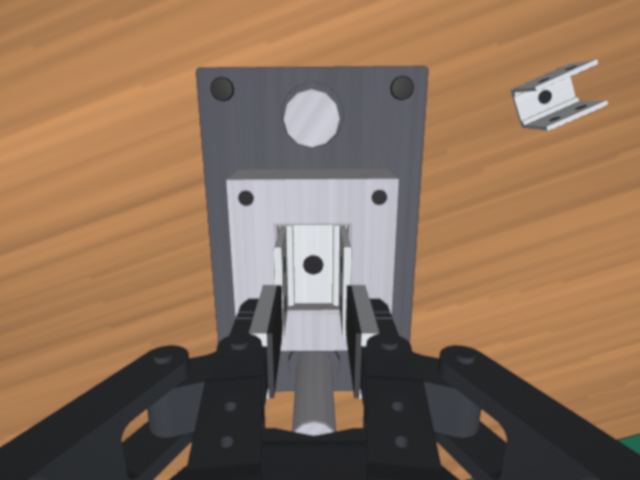

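Run:
```python
from h import *
p=env.snapshot('wrist'); I=np.eye(4)
print(np.array(p['tool_from_camera']).round(3).tolist(),p['intrinsics'])
for P in ((0,0,0),(0,-.019,0),(.012,-.019,0),(-.012,-.019,0),(.012,0,0),(.012,-.019,.011),(.012,-.019,-.011),(.012,0,-.011)): print(P,w2pix(p,P,I).round(0))
T=tool(); 
# bracket leg top corners expected (wrist estimate / top estimate)
for c in ((.4679,-.2555),(.4692,-.2525)):
    for sx in(-1,1):
        for sy in(-1,1):
            a=np.radians(-19.2);X=np.array([np.cos(a),np.sin(a)]);Y=np.array([-X[1],X[0]])
            w=np.r_[np.array(c)+sx*.02*X+sy*.015*Y,.076]; print(c,sx,sy,w2pix(p,w,T).round(0))
c=p['pixels'][200:420,200:430]; cv2.imwrite('pics/w3c.png',cv2.cvtColor(cv2.resize(c,None,fx=2.7,fy=2.7,interpolation=cv2.INTER_CUBIC),cv2.COLOR_RGB2BGR))
```

```text
[[1.0, -0.001, 0.0, -0.001], [-0.0, -0.288, 0.958, -0.173], [-0.001, -0.958, -0.288, 0.073], [0.0, 0.0, 0.0, 1.0]] [[415.91624327   0.         313.67972326]
 [  0.         415.91624327 230.00930449]
 [  0.           0.           1.        ]]
(0, 0, 0) [316. 275.]
(0, -0.019, 0) [316. 293.]
(0.012, -0.019, 0) [346. 293.]
(-0.012, -0.019, 0) [287. 293.]
(0.012, 0, 0) [343. 274.]
(0.012, -0.019, 0.011) [347. 267.]
(0.012, -0.019, -0.011) [345. 317.]
(0.012, 0, -0.011) [342. 297.]
(0.4679, -0.2555) -1 -1 [273. 248.]
(0.4679, -0.2555) -1 1 [351. 248.]
(0.4679, -0.2555) 1 -1 [276. 340.]
(0.4679, -0.2555) 1 1 [349. 340.]
(0.4692, -0.2525) -1 -1 [281. 249.]
(0.4692, -0.2525) -1 1 [360. 248.]
(0.4692, -0.2525) 1 -1 [284. 341.]
(0.4692, -0.2525) 1 1 [357. 340.]
```

View pics/w3c.png

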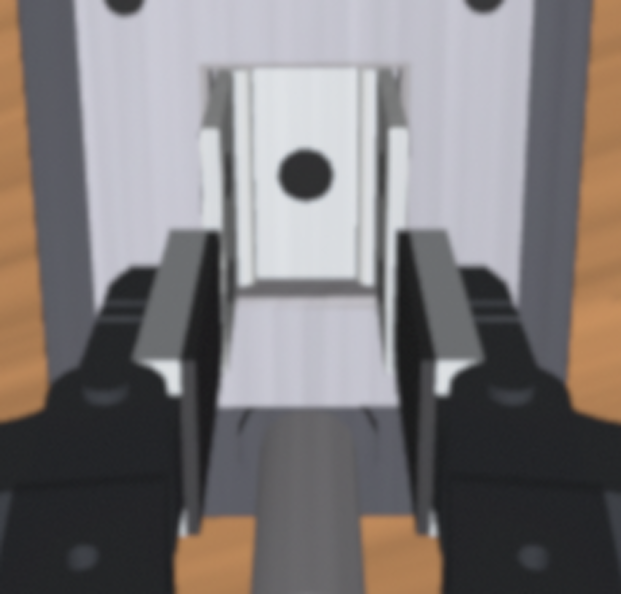

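The pads stand outside both legs, and it isn't clear whether they are in contact. I'll command tighter to test.

apply_moves(
  slide=[
    [0,0,0],
    [0,0,0],
    [0,0,0],
    [0,0,0],
  ],
  delta_rot=[
    [0,0,0],
    [0,0,0],
    [0,0,0],
    [0,0,0],
  ],
  claw=[1.5,1.5,1.5,1.5],
  grip_force=40,
)

```text
time: 5.47
ee_pos: [0.4688, -0.2541, 0.0536]
orientation: [-1.571, -0.0, 1.232]
ft_force: [-0.2, 0.1, 0.5]
gripper_width: 0.0152
```

Run:
```python
from h import *
T=tool();p=env.snapshot('wrist'); save(p,'w4'); 
C=cloud(p,T);
for v,u in ((300,300),(265,313),(250,278),(250,346),(320,268),(320,360),(290,270),(300,340)): print(u,v,C[v,u].round(4), (T[:3,:3].T@(C[v,u]-T[:3,3])).round(4))
```

```text
300 300 [ 0.4833 -0.2674  0.0423] [-0.0078  0.0112 -0.0181]
313 265 [ 0.4681 -0.2553  0.0426] [-0.0014  0.011   0.0002]
278 250 [ 0.4455 -0.2616  0.0757] [-0.0148 -0.0222  0.0195]
346 250 [ 0.4544 -0.237   0.0753] [ 0.0114 -0.0217  0.0193]
268 320 [ 0.4543 -0.2649  0.1132] [-0.015  -0.0596  0.0102]
360 320 [ 0.4634 -0.2384  0.1135] [ 0.013  -0.0599  0.0103]
270 290 [ 0.4709 -0.2776  0.0489] [-0.0214  0.0046 -0.0097]
340 300 [ 0.4621 -0.2435  0.0991] [ 0.0078 -0.0456  0.0099]
```

View pics/w4.png

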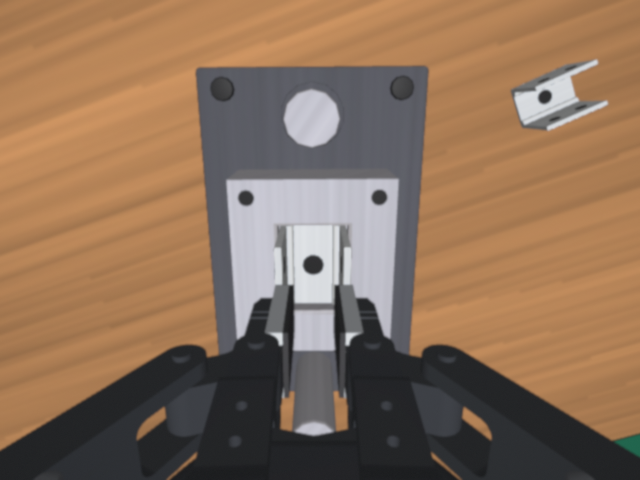

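Run:
```python
from h import *
p=env.snapshot('wrist')
C=cloud(p,np.eye(4)); 
print(env.get_obs()['orientation'],env.get_obs()['q'])
for v in range(280,400,8): print(v,[tuple((C[v,u]*1000).round(0).astype(int)) for u in (276,282,288,340,346,352)])
```

```text
[-1.57069885e+00 -5.53413741e-05  1.23206042e+00] [-5.65930889e-01  1.73767181e-01  1.56722070e+00  3.24312415e-05
  1.40071221e+00 -1.79799680e+00]
280 [(np.int64(-16), np.int64(-22), np.int64(7)), (np.int64(-14), np.int64(-20), np.int64(6)), (np.int64(-13), np.int64(8), np.int64(-6)), (np.int64(10), np.int64(-6), np.int64(0)), (np.int64(12), np.int64(-22), np.int64(7)), (np.int64(17), np.int64(5), np.int64(-5))]
288 [(np.int64(-15), np.int64(-37), np.int64(10)), (np.int64(-12), np.int64(-37), np.int64(11)), (np.int64(-10), np.int64(-36), np.int64(10)), (np.int64(8), np.int64(-37), np.int64(10)), (np.int64(10), np.int64(-37), np.int64(11)), (np.int64(13), np.int64(-37), np.int64(11))]
296 [(np.int64(-14), np.int64(-43), np.int64(10)), (np.int64(-12), np.int64(-44), np.int64(11)), (np.int64(-10), np.int64(-44), np.int64(11)), (np.int64(8), np.int64(-44), np.int64(11)), (np.int64(10), np.int64(-44), np.int64(11)), (np.int64(12), np.int64(-44), np.int64(11))]
304 [(np.int64(-13), np.int64(-49), np.int64(10)), (np.int64(-11), np.int64(-49), np.int64(10)), (np.int64(-10), np.int64(-50), 
[... 2446 characters left out ...]
4(-68), np.int64(-4)), (np.int64(7), np.int64(-67), np.int64(-4)), (np.int64(8), np.int64(-73), np.int64(0)), (np.int64(8), np.int64(-90), np.int64(12))]
384 [(np.int64(-10), np.int64(-89), np.int64(10)), (np.int64(-10), np.int64(-71), np.int64(-4)), (np.int64(-9), np.int64(-68), np.int64(-7)), (np.int64(7), np.int64(-67), np.int64(-7)), (np.int64(8), np.int64(-74), np.int64(-2)), (np.int64(7), np.int64(-93), np.int64(13))]
392 [(np.int64(-10), np.int64(-90), np.int64(8)), (np.int64(-10), np.int64(-72), np.int64(-6)), (np.int64(-9), np.int64(-69), np.int64(-9)), (np.int64(7), np.int64(-68), np.int64(-9)), (np.int64(8), np.int64(-75), np.int64(-4)), (np.int64(8), np.int64(-93), np.int64(11))]
```

The fingers closed to 15 mm without touching anything. The depth image puts the finger tips about 33 mm behind the stated TCP, so the nominal tip offset doesn't match. I'll open again and measure the real tip position.

apply_moves(
  slide=[
    [0,0,0],
    [0,0,0],
    [0,0,0],
    [0,0,0],
  ],
  delta_rot=[
    [0,0,0],
    [0,0,0],
    [0,0,0],
    [0,0,0],
  ],
  claw=[4,4,4,4],
)

```text
time: 5.9
ee_pos: [0.4688, -0.2541, 0.0536]
orientation: [-1.571, -0.0, 1.232]
ft_force: [0.8, 0.1, 1.0]
gripper_width: 0.0397
```

Run:
```python
from h import *
p=env.snapshot('wrist'); save(p,'w5'); print(env.get_obs()['gripper_width'])
C=cloud(p,np.eye(4)); y=C[...,1];m=(y<-.026)&(y>-.08)&(np.abs(C[...,2]-.0105)<.002)
for s in (-1,1):
    mm=m&(C[...,0]*s>0); P=C[mm]*1000; print(s,P.shape,'ymax',np.percentile(P[:,1],[90,99,100]).round(1)); 
    t=P[P[:,1]>P[:,1].max()-4]; print('x',t[:,0].min().round(1),t[:,0].max().round(1),'z',t[:,2].mean().round(1))
p=env.snapshot('scene'); save(p,'s2')
C=cloud(p); 
c=p['pixels'][80:260,190:390];cv2.imwrite('pics/s2c.png',cv2.cvtColor(cv2.resize(c,None,fx=3,fy=3,interpolation=cv2.INTER_CUBIC),cv2.COLOR_RGB2BGR))
```

```text
0.040109439388556
-1 (1943, 3) ymax [-43.4 -36.2 -34.9]
x -27.7 -20.9 z 10.2
1 (1932, 3) ymax [-43.5 -36.3 -34.8]
x 18.8 25.4 z 10.2
```

View pics/s2c.png

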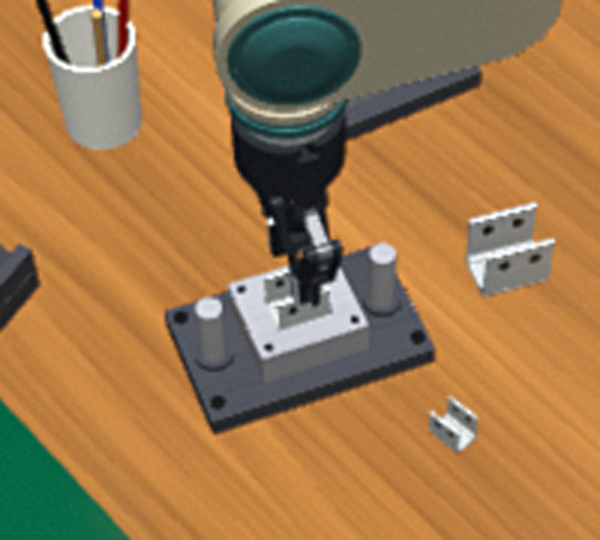

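View pics/w5.png

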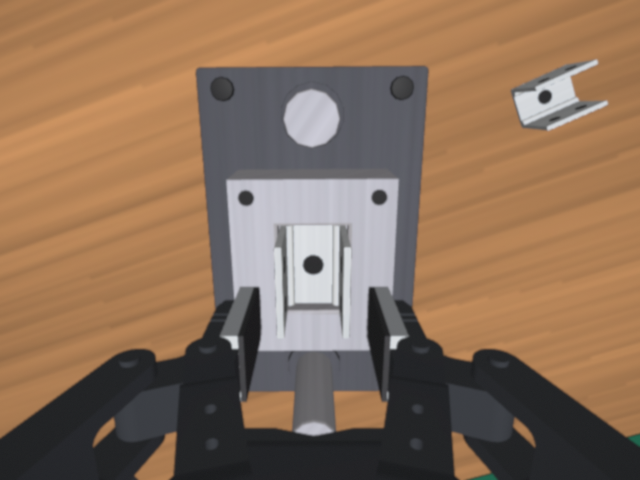

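Confirmed: at 40 mm opening the tips lie 35 mm behind the stated TCP, centred at x = -1 mm, and they hang above the legs. To put the tips near z 0.054, the TCP has to go to z 0.020. I'll lower 3.3 cm with 6 cm opening, watching the force.

apply_moves(
  slide=[
    [-0.05,0,0],
    [-0.05,0.3,0],
    [-0.05,1.2,0],
    [-0.05,2.0,0],
    [-0.05,2.7,0],
    [-0.05,3.1,0],
    [-0.05,3.3,0],
    [-0.05,3.3,0],
  ],
  delta_rot=[
    [0,-0.2,0],
    [0,-0.2,0],
    [0,-0.2,0],
    [0,-0.2,0],
    [0,-0.2,0],
    [0,-0.2,0],
    [0,-0.2,0],
    [0,-0.2,0],
  ],
  claw=[6,6,6,6,6,6,6,6],
)

```text
time: 6.67
ee_pos: [0.4683, -0.2543, 0.0198]
orientation: [-1.569, -0.0, 1.236]
ft_force: [0.1, 0.1, 0.4]
gripper_width: 0.0601
```

apply_moves(
  slide=[
    [0,0,0],
    [0,0,0],
    [0,0,0],
    [0,0,0],
    [0,0,0],
    [0,0,0],
  ],
  delta_rot=[
    [0,0,0],
    [0,0,0],
    [0,0,0],
    [0,0,0],
    [0,0,0],
    [0,0,0],
  ],
  claw=[4,3.4,2.4,2.2,2,2],
  grip_force=30,
)

```text
time: 7.17
ee_pos: [0.4686, -0.2545, 0.0202]
orientation: [-1.57, -0.0, 1.236]
ft_force: [-1.0, -0.1, 1.1]
gripper_width: 0.0294
```

Gripped: the width has stopped at 29.4 mm. Lifting.

apply_moves(
  slide=[
    [0,-0.6,0],
    [0,-1.5,0],
    [0,-3,0],
    [0,-5,0],
    [0,-7,0],
    [0,-9,0],
    [0,-11,0],
    [0,-13,0],
    [0,-13,0],
    [0,-13,0],
  ],
  delta_rot=[
    [0,0,0],
    [0,0,0],
    [0,0,0],
    [0,0,0],
    [0,0,0],
    [0,0,0],
    [0,0,0],
    [0,0,0],
    [0,0,0],
    [0,0,0],
  ],
  claw=[2,2,2,2,2,2,2,2,2,2],
)

```text
time: 8.0
ee_pos: [0.4691, -0.2549, 0.1516]
orientation: [-1.573, 0.0, 1.236]
ft_force: [0.5, 0.3, -1.6]
gripper_width: 0.0294
```

```bash
python3 - <<'E'
from h import *
p=env.snapshot('wrist'); save(p,'w6'); print(env.get_obs()['gripper_width'])
C=cloud(p,np.eye(4))*1000
m=(C[...,1]<-5)&(C[...,1]>-70)&(np.abs(C[...,0])<13.5)&(np.abs(C[...,2])<24); P=C[m]; print(P.shape,P.min(0).round(1),P.max(0).round(1))
T=tool();q=env.snapshot('top');save(q,'t2');K=cloud(q);d=np.hypot(K[...,0]-T[0,3],K[...,1]-T[1,3]);
E
python3 go.py .521 .2227 .15 50
```

```text
0.029491794726495792
(8779, 3) [-13.5 -69.2 -20.5] [ 13.5 -17.3  20.7]
8.1
slide cm [46.78, -0.04, 10.7] rot deg [-0.13, 20.79, 0.01] dist mm 479.9
```

View pics/w6.png

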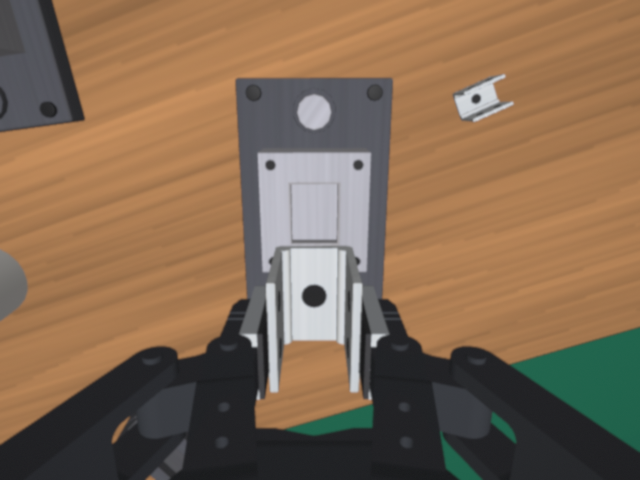

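The bracket is held level and centred (z span ±20.5 mm) and the die is empty. I'll move over the turntable axis so the nest shows ahead of the bracket.

```bash
python3 go.py .573 .179 .15 50
```

```text
8.1
slide cm [44.36, -0.06, 4.35] rot deg [-0.13, 20.79, 0.01] dist mm 445.7
```

apply_moves(
  slide=[
    [3,0,0.3],
    [6,0,0.6],
    [9.5,0,1],
    [13,0,1.3],
    [16.5,0,1.6],
    [20,0,2],
    [23.5,0,2.3],
    [27,0,2.6],
    [30.5,0,3],
    [34,0,3.3],
    [37.5,0,3.7],
    [40.5,0,4],
    [43,0,4.2],
    [44.4,0,4.35],
    [44.4,0,4.35],
    [44.4,0,4.35],
    [44.4,0,4.35],
    [44.4,0,4.35],
  ],
  delta_rot=[
    [0,1,0],
    [0,3,0],
    [0,5,0],
    [0,7,0],
    [0,9,0],
    [0,11,0],
    [0,13,0],
    [0,15,0],
    [0,17,0],
    [0,19,0],
    [0,20.8,0],
    [0,20.8,0],
    [0,20.8,0],
    [0,20.8,0],
    [0,20.8,0],
    [0,20.8,0],
    [0,20.8,0],
    [0,20.8,0],
  ],
  claw=[2,2,2,2,2,2,2,2,2,2,2,2,2,2,2,2,2,2],
)

```text
time: 9.6
ee_pos: [0.5731, 0.178, 0.1493]
orientation: [-1.568, 0.001, 0.871]
ft_force: [0.5, -0.5, -0.5]
gripper_width: 0.0292
```

Run:
```python
from h import *
T=tool();print(env.get_obs()['qd'].round(3)); p=env.snapshot('wrist'); save(p,'w7')
np.save('w7.npy',dict(p=p,T=T),allow_pickle=True)
for a in env.tip_of(p,'nest')[:3]: print(a,pix2w(p,*a['pixel'],T=T,z=.040).round(4))
C=cloud(p,T);z=C[...,2]
d=np.hypot(C[...,0]-.521,C[...,1]-.223)
m=(z>.0425)&(z<.052)&(d<.048); q=cv2.minAreaRect((C[m][:,:2]*1000).astype(np.float32)); print('rim',m.sum(),q,np.median(z[m]))
m=(z>.0385)&(z<.0415)&(d<.032); q=cv2.minAreaRect((C[m][:,:2]*1000).astype(np.float32)); print('floor',m.sum(),q,np.median(z[m]))
```

```text
[ 0.002 -0.004 -0.004  0.003 -0.     0.004]
{'pixel': [310.2, 115.5], 'score': 0.68} [0.5204 0.2182 0.04  ]
rim 3490 ((525.94287109375, 214.65377807617188), (52.233924865722656, 75.1842041015625), 50.08855056762695) 0.04501469816471321
floor 3369 ((520.3582153320312, 219.5108642578125), (39.73804473876953, 49.85475158691406), 50.83772659301758) 0.03938675489575866
```

View pics/w7.png

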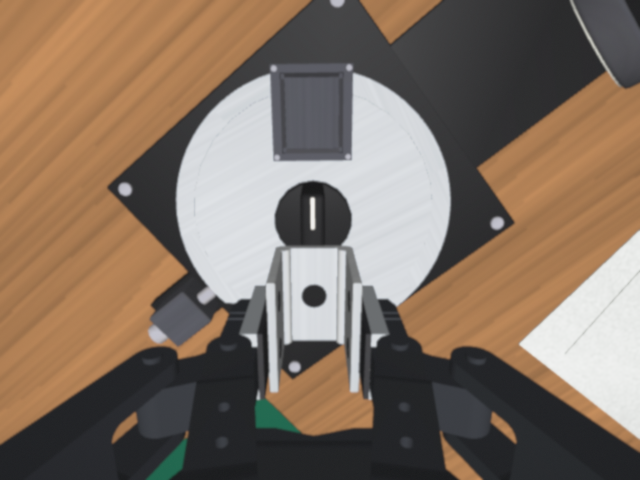

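Run:
```python
from h import *
d=np.load('w7.npy',allow_pickle=True).item();p,T=d['p'],d['T']
C=cloud(p,T); a=np.radians(140.4);X=np.array([np.cos(a),np.sin(a)]);Y=np.array([-X[1],X[0]])
L=(C[...,:2]-np.array([.5204,.2190]));lx=L@X*1000;ly=L@Y*1000;z=C[...,2]*1000
for s in range(-36,37,2):
    m=(np.abs(lx-s)<1)&(np.abs(ly)<10); n=(np.abs(ly-s)<1)&(np.abs(lx)<12)
    print(s,'along x',z[m].mean().round(1) if m.any() else None,' along y',z[n].mean().round(1) if n.any() else None)
c=p['pixels'][50:250,230:400]; cv2.imwrite('pics/w7c.png',cv2.cvtColor(cv2.resize(c,None,fx=3,fy=3,interpolation=cv2.INTER_CUBIC),cv2.COLOR_RGB2BGR))
# outer block by image-based threshold: dark
g=cv2.cvtColor(p['pixels'],cv2.COLOR_RGB2GRAY); 
m=((z>42.5)&(z<50)&(np.abs(lx)<33)&(np.abs(ly)<30)).astype(np.uint8)
r=cv2.minAreaRect(np.argwhere(m)[:,::-1].astype(np.float32)); print(r)
P=C[m>0][:,:2]; r=cv2.minAreaRect((P*1000).astype(np.float32)); print(r)
k=(z>85)&(z<105)&(np.hypot(C[...,0]-.573,C[...,1]-.177)<.04)&(np.arange(480)[:,None]<240); print('knob',k.sum(),cv2.minAreaRect((C[k][:,:2]*1000).astype(np.float32)))
```

```text
-36 along x 36.2  along y 35.9
-34 along x 36.1  along y 36.1
-32 along x 36.2  along y 36.1
-30 along x 40.0  along y 36.1
-28 along x 45.2  along y 36.2
-26 along x 45.1  along y 45.0
-24 along x 44.3  along y 45.2
-22 along x 40.3  along y 45.1
-20 along x 39.2  along y 44.4
-18 along x 39.1  along y 40.8
-16 along x 39.2  along y 39.1
-14 along x 39.2  along y 39.3
-12 along x 39.0  along y 39.2
-10 along x 39.1  along y 39.1
-8 along x 39.1  along y 39.1
-6 along x 39.2  along y 39.1
-4 along x 39.2  along y 39.1
-2 along x 39.1  along y 298.5
0 along x 39.2  along y 39.2
2 along x 39.1  along y 39.1
4 along x 39.1  along y 39.2
6 along x 302.6  along y 39.2
8 along x 39.1  along y 39.2
10 along x 39.2  along y 39.0
12 along x 39.1  along y 39.0
14 along x 39.3  along y 39.1
16 along x 39.3  along y 39.1
18 along x 39.1  along y 41.7
20 along x 39.3  along y 44.9
22 along x 39.3  along y 45.2
24 along x 42.2  along y 45.0
26 along x 45.0  along y 42.3
28 along x 45.0  along y 36.1
30 along x 45.1  along y 36.0
32 along x None  along y 36.0
34 along x 13.3  along y 36.1
36 along x 13.1  along y 36.0
((311.0, 112.5), (97.0, 82.0), 90.0)
((520.203125, 219.52377319335938), (52.17963409423828, 60.21792984008789), 50.3980712890625)
knob 1187 ((562.7423095703125, 184.2552947998047), (13.859006881713867, 27.34249496459961), 49.92041015625)
```

View pics/w7c.png

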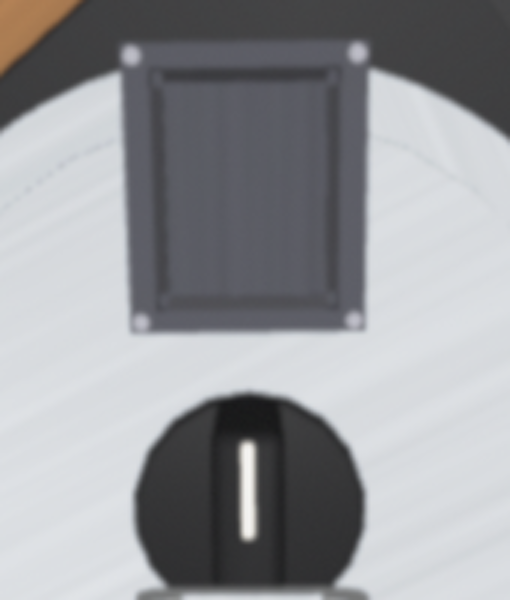

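Nest block fit: 52.2x60.2 mm at (0.5202,0.2195), long axis 140.4°, which matches the given size. In the crop it sits at (311,112) and its pocket is empty. Moving above it.

```bash
python3 go.py .5209 .2202 .15 50.4 .5209 .2202 .045 50.4
```

```text
9.7
slide cm [-0.16, -0.02, 6.7] rot deg [-0.12, -0.5, -0.01] dist mm 67.1
slide cm [-0.15, 10.48, 6.68] rot deg [-0.12, -0.5, -0.01] dist mm 124.3
```

apply_moves(
  slide=[
    [0,0,2],
    [-0.1,0,4.5],
    [-0.15,0,6.3],
    [-0.15,0,6.7],
    [-0.15,1.5,6.7],
    [-0.15,4,6.7],
    [-0.15,7,6.7],
    [-0.15,9.2,6.7],
    [-0.15,10.5,6.7],
    [-0.15,10.5,6.7],
    [-0.15,10.5,6.7],
    [-0.15,10.5,6.7],
  ],
  delta_rot=[
    [-0.1,-0.5,0],
    [-0.1,-0.5,0],
    [-0.1,-0.5,0],
    [-0.1,-0.5,0],
    [-0.1,-0.5,0],
    [-0.1,-0.5,0],
    [-0.1,-0.5,0],
    [-0.1,-0.5,0],
    [-0.1,-0.5,0],
    [-0.1,-0.5,0],
    [-0.1,-0.5,0],
    [-0.1,-0.5,0],
  ],
  claw=[2,2,2,2,2,2,2,2,2,2,2,2],
)

```text
time: 10.7
ee_pos: [0.5221, 0.2205, 0.0468]
orientation: [-1.572, -0.002, 0.879]
ft_force: [-1.3, 0.3, 0.6]
gripper_width: 0.0297
```

```bash
python3 - <<'E'
from h import *
T=tool();p=env.snapshot('wrist'); save(p,'w8'); print(env.get_obs()['ft_force'])
q=env.snapshot('scene');save(q,'s3'); 
c=q['pixels'][280:440,300:500];cv2.imwrite('pics/s3c.png',cv2.cvtColor(cv2.resize(c,None,fx=3.5,fy=3.5,interpolation=cv2.INTER_CUBIC),cv2.COLOR_RGB2BGR))
C=cloud(p,np.eye(4))*1000
# bracket: floor upper surface & legs
m=(np.abs(C[...,1]+18)<4)&(np.abs(C[...,0]+1)<14)&(np.abs(C[...,2])<25); print('brk floor',C[m].min(0).round(1),C[m].max(0).round(1))
W=cloud(p,T);z=W[...,2]
a=np.radians(140.4);X=np.array([np.cos(a),np.sin(a)]);Y=np.array([-X[1],X[0]])
L=W[...,:2]-np.array([.5202,.2195]);lx=L@X*1000;ly=L@Y*1000
m=(z>.043)&(z<.048)&(abs(lx)<33)&(abs(ly)<30); print('rim nestframe',m.sum(),lx[m].min(),lx[m].max(),ly[m].min(),ly[m].max(), cv2.minAreaRect((W[m][:,:2]*1000).astype(np.float32)))
t=T[:2,3]-np.array([.5202,.2195]);print('tcp in nest',t@X*1000,t@Y*1000)
E
python3 go.py .5209 .2202 .0205 50.4
```

```text
[-0.79668133 -0.40482305 -0.47489179]
brk floor [-14.7 -22.  -20.9] [ 12.8 -17.8  20.2]
rim nestframe 3601 -7.4583525959077015 30.52251258196742 -26.124323531451427 26.222260352924167 ((511.27734375, 226.83267211914062), (52.36022186279297, 37.95825958251953), 50.46278762817383)
tcp in nest -0.8459971307790244 -1.938911951986889
10.8
slide cm [-0.11, 2.63, 0.06] rot deg [0.08, -0.01, 0.16] dist mm 26.3
```

View pics/w8.png

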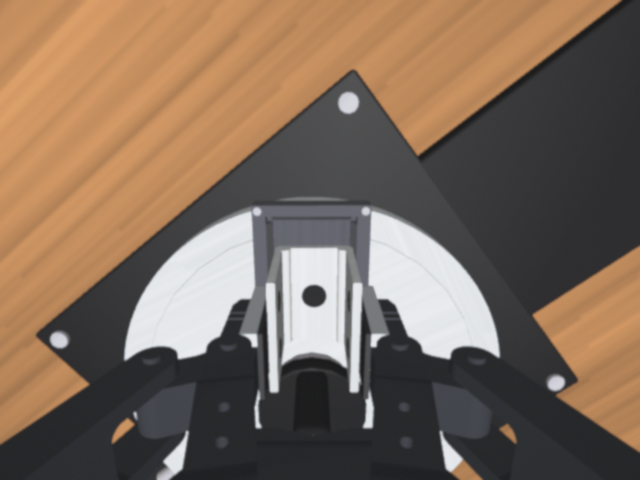

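View pics/s3c.png

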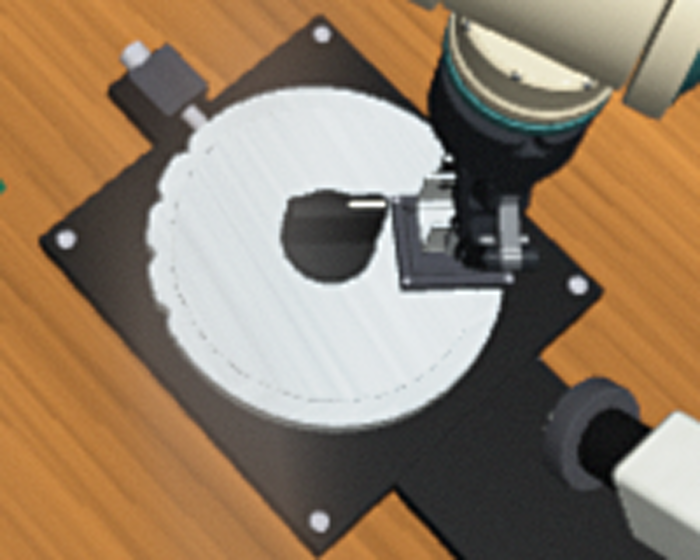

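The pocket rim is centred in the nest frame. The bracket needs -1 mm along tool x and about +1 mm along tool z. Lowering.

apply_moves(
  slide=[
    [-0.1,0.3,0.1],
    [-0.1,0.8,0.1],
    [-0.1,1.4,0.1],
    [-0.1,2.0,0.1],
    [-0.1,2.4,0.1],
    [-0.1,2.6,0.1],
    [-0.1,2.6,0.1],
    [-0.1,2.6,0.1],
    [-0.1,2.6,0.1],
  ],
  delta_rot=[
    [0.1,0,0.1],
    [0.1,0,0.1],
    [0.1,0,0.1],
    [0.1,0,0.1],
    [0.1,0,0.1],
    [0.1,0,0.1],
    [0.1,0,0.1],
    [0.1,0,0.1],
    [0.1,0,0.1],
  ],
  claw=[2,2,2,2,2,2,2,2,2],
)

```text
time: 11.55
ee_pos: [0.5207, 0.2205, 0.0206]
orientation: [-1.57, -0.001, 0.88]
ft_force: [0.4, -0.2, -1.0]
gripper_width: 0.0291
```

Run:
```python
from h import *
T=tool();p=env.snapshot('wrist'); save(p,'w9'); print(env.get_obs()['ft_force'],T[:3,3])
```

```text
[-0.63365424  0.00787629 -0.91534062] [0.52065775 0.22047197 0.02064991]
```

View pics/w9.png

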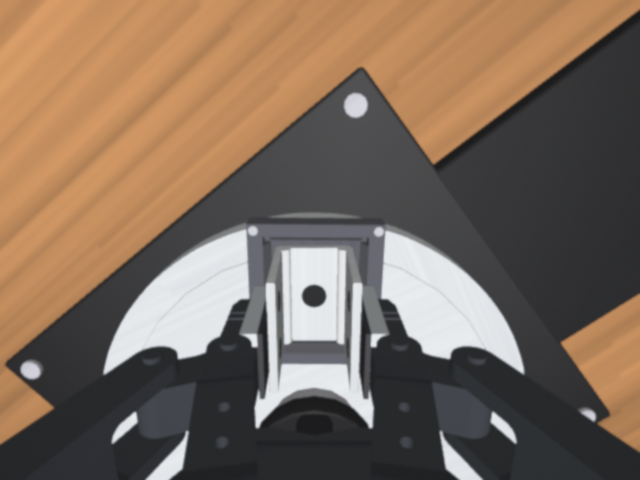

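The bracket sits within the pocket (mid column 314 against a nest mid of 316), just above the floor and without contact force. I'll lower 0.6 mm more and open slowly.

apply_moves(
  slide=[
    [0,0.06,0],
    [0,0.06,0],
    [0,0.06,0],
    [0,0.06,0],
    [0,0.06,0],
    [0,0.06,0],
    [0,0.06,0],
    [0,0.06,0],
    [0,0.06,0],
  ],
  delta_rot=[
    [0,0,0],
    [0,0,0],
    [0,0,0],
    [0,0,0],
    [0,0,0],
    [0,0,0],
    [0,0,0],
    [0,0,0],
    [0,0,0],
  ],
  claw=[2,2,2.8,3.0,3.3,3.8,4.6,5.4,5.4],
)

```text
time: 12.35
ee_pos: [0.5207, 0.2205, 0.0202]
orientation: [-1.571, -0.001, 0.879]
ft_force: [1.0, 0.6, 0.4]
gripper_width: 0.054
```

Run:
```python
from h import *
T=tool();p=env.snapshot('wrist'); save(p,'w10'); print(env.get_obs()['ft_force'],T[:3,3])
```

```text
[ 0.523555   -0.51978967  0.25460901] [0.52069843 0.22049625 0.02018631]
```

View pics/w10.png

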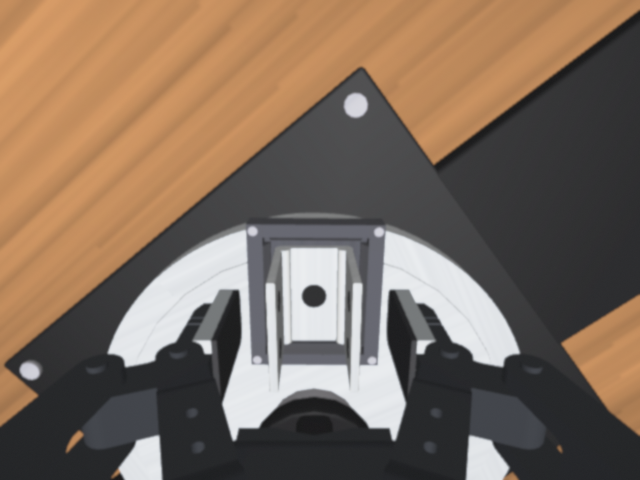

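The bracket is released inside the pocket. I'll rise straight up and then look at both the nest and the knob from above.

apply_moves(
  slide=[
    [0,-1,0],
    [0,-3,0],
    [0,-6,0],
    [0,-9.5,0],
    [0,-13,0],
    [0,-13,-4],
    [0,-13,-7.5],
    [0,-13,-7.5],
    [0,-13,-7.5],
    [0,-13,-7.5],
  ],
  delta_rot=[
    [0,0,0],
    [0,0,0],
    [0,0,0],
    [0,0,0],
    [0,0,0],
    [0,0,0],
    [0,0,0],
    [0,0,0],
    [0,0,0],
    [0,0,0],
  ],
  claw=[5.4,5.4,5.4,5.4,5.4,5.4,5.4,5.4,5.4,5.4],
)

```text
time: 13.23
ee_pos: [0.5781, 0.1727, 0.1503]
orientation: [-1.57, -0.001, 0.879]
ft_force: [0.4, 0.5, 0.4]
gripper_width: 0.054
```

Run:
```python
from h import *
T=tool();p=env.snapshot('wrist'); save(p,'w11'); print(T[:3,3],env.get_obs()['qd'].round(3))
W=cloud(p,T);z=W[...,2]*1000;v=np.arange(480)[:,None]
L=W[...,:2]-np.array([.5202,.2195]);a=np.radians(140.4);X=np.array([np.cos(a),np.sin(a)]);Y=np.array([-X[1],X[0]])
lx=L@X*1000;ly=L@Y*1000
mr=lambda m:(m.sum(),np.round(cv2.minAreaRect((W[m][:,:2]*1000).astype(np.float32))[0],1),np.round(cv2.minAreaRect((W[m][:,:2]*1000).astype(np.float32))[1],1),cv2.minAreaRect((W[m][:,:2]*1000).astype(np.float32))[2])
print('nest',mr((z>42.5)&(z<47)&(abs(lx)<33)&(abs(ly)<30)))
m=(z>70)&(z<78)&(abs(lx)<26)&(abs(ly)<20);print('legs',mr(m), np.percentile(z[m],[5,50,95]))
m=(abs(lx)<17)&(abs(ly)<10);print('floor z',np.percentile(z[m],[5,50,95]))
for s in (-1,1): 
  for e in(-1,1):
    m=(z>70)&(z<78)&(ly*s>10)&(abs(ly)<20)&(lx*e>8)&(lx*e<22); print('leg',s,e,np.median(z[m]))
print('knob',mr((z>88)&(z<104)&(np.hypot(W[...,0]-.573,W[...,1]-.177)<.045)&(v<300)))
q=env.snapshot('top');save(q,'t3');W=cloud(q);z=W[...,2]*1000
print('topknob',mr((z>88)&(z<104)&(np.hypot(W[...,0]-.573,W[...,1]-.179)<.035)))
```

```text
[0.57814529 0.17270088 0.15031721] [ 0.012 -0.006  0.005 -0.001 -0.002 -0.001]
nest (np.int64(4753), array([520.5, 220.1]), array([52.2, 60.2]), 49.90009689331055)
legs (np.int64(814), array([520.4, 219.5]), array([30.1, 39.5]), 50.524253845214844) [73.27920515 74.97903569 76.0902773 ]
floor z [ 41.20815958  43.28998755 323.31963454]
leg -1 -1 74.83550892644662
leg -1 1 74.879825237365
leg 1 -1 74.93948848715245
leg 1 1 75.01863224991249
knob (np.int64(2112), array([572.2, 176.8]), array([13.7, 51.4]), 49.958709716796875)
topknob (np.int64(1), array([592.1, 160.8]), array([0., 0.]), 0.0)
```

View pics/w11.png

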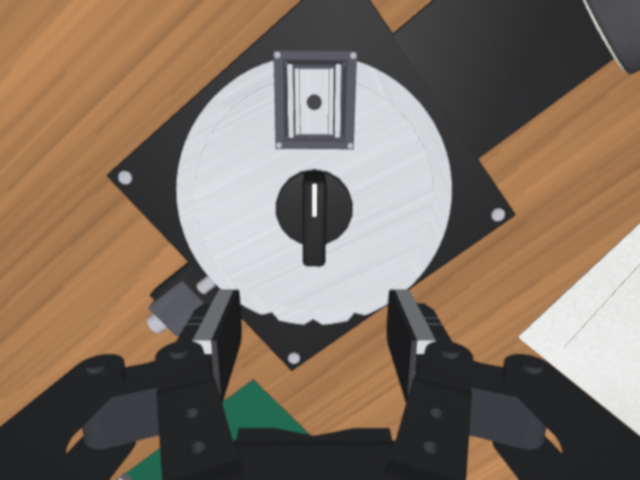

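The bracket is flat and within 0.6 mm of the nest centre (leg corners 74.8–75.0, wrist depth bias about -1). The knob is at (314,217) in the picture. Next I'll measure the turn needed, using the fixture bolts, the lens and the rim notches.

```bash
python3 - <<'E'
from h import *
T=tool();p=env.snapshot('wrist')
ax=np.array([.5722,.1768])
B=[pix2w(p,u,v,T=T,z=.0135)[:2] for u,v in((125,178),(498,215),(294,358))]
print('bolts',np.round(B,4)); 
e1=B[2]-B[0]; e2=B[1]-B[2]
print(np.degrees(np.arctan2(e1[1],e1[0])),np.linalg.norm(e1),np.degrees(np.arctan2(e2[1],e2[0])),np.linalg.norm(e2),'mid',(B[0]+B[1])/2)
for s in ('ball',):
    for a in env.tip_of(p,s)[:2]: w=pix2w(p,*a['pixel'],T=T,z=.029)[:2]; d=w-ax; print(s,a,w.round(4),np.degrees(np.arctan2(d[1],d[0])).round(1),np.linalg.norm(d).round(4))
W=cloud(p,T); z=W[...,2]; d=W[...,:2]-ax; th=np.degrees(np.arctan2(d[...,1],d[...,0]))%360; r=np.hypot(d[...,0],d[...,1])
m=(z>.033)&(z<.039)
for t in range(180,400,3):
    k=m&(abs((th-t+180)%360-180)<1)
    if k.sum()>5: print(t,(np.percentile(r[k],99.5)*1000).round(1),end='; ')
c=p['pixels'][240:380,130:450]; cv2.imwrite('pics/w12c.png',cv2.cvtColor(cv2.resize(c,None,fx=2.5,fy=2.5,interpolation=cv2.INTER_CUBIC),cv2.COLOR_RGB2BGR))
E
python3 go.py .5728 .1776 .15 50 .5728 .1776 .033 50
```

```text
bolts [[0.4718 0.0767]
 [0.6744 0.2767]
 [0.6707 0.0737]]
-0.8582068284529719 0.19899601927875848 88.95483120482882 0.20302691125486208 mid [0.57310223 0.17672575]
ball {'pixel': [207.2, 280.8], 'score': 0.72} [0.5689 0.0738] -91.8 0.103
180 96.3; 183 96.2; 186 96.4; 189 96.5; 192 96.4; 195 96.4; 198 96.4; 201 96.6; 204 96.4; 207 96.6; 210 96.5; 213 96.7; 216 96.7; 219 96.9; 222 96.3; 225 96.8; 228 97.1; 231 96.7; 234 96.5; 237 96.8; 240 96.9; 243 96.9; 246 96.9; 249 96.9; 252 97.3; 255 97.2; 258 97.1; 261 126.9; 264 112.7; 267 160.9; 270 160.9; 273 112.2; 276 94.6; 279 89.9; 282 91.6; 285 97.1; 288 97.0; 291 97.5; 294 97.3; 297 96.0; 300 92.7; 303 96.4; 306 97.4; 309 97.6; 312 97.7; 315 97.1; 318 94.9; 321 94.3; 324 96.7; 327 97.4; 330 97.4; 333 97.7; 336 96.8; 339 93.1; 342 94.9; 345 97.4; 348 97.3; 351 97.4; 354 97.2; 357 95.4; 360 88.7; 363 91.9; 366 96.3; 369 96.7; 372 96.9; 375 97.2; 378 97.0; 381 97.2; 384 97.1; 387 96.9; 390 96.8; 393 96.8; 396 96.9; 399 96.8; 13.43
slide cm [0.01, 0.04, 0.66] rot deg [-0.02, 0.46, 0.06] dist mm 6.6
slide cm [-0.01, 11.74, 0.66] rot deg [-0.02, 0.46, 0.06] dist mm 117.6
```

View pics/w12c.png

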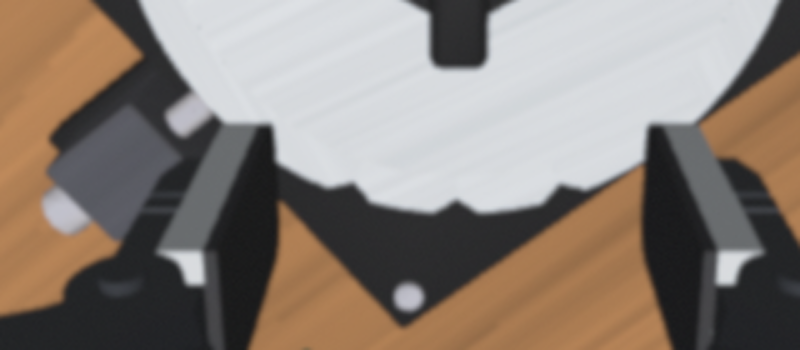

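The two measures agree. The nest is at 140.1° and the camera direction is 89.1°, which gives a 51° turn. Notches at 280/300/320/340° against the plunger at 269.1° also put the third notch 51° away. Going down to the knob.

apply_moves(
  slide=[
    [0,0,0.66],
    [0,1,0.66],
    [0,3.5,0.66],
    [0,6.5,0.66],
    [0,9,0.66],
    [0,10.8,0.66],
    [0,11.7,0.66],
    [0,11.7,0.66],
    [0,11.7,0.66],
    [0,11.7,0.66],
  ],
  delta_rot=[
    [0,0.5,0],
    [0,0.5,0],
    [0,0.5,0],
    [0,0.5,0],
    [0,0.5,0],
    [0,0.5,0],
    [0,0.5,0],
    [0,0.5,0],
    [0,0.5,0],
    [0,0.5,0],
  ],
  claw=[5.4,5.4,5.4,5.4,5.4,5.4,5.4,5.4,5.4,5.4],
)

```text
time: 14.27
ee_pos: [0.5738, 0.178, 0.0352]
orientation: [-1.572, -0.003, 0.872]
ft_force: [0.1, -0.5, -0.3]
gripper_width: 0.0539
```

Run:
```python
from h import *
T=tool();p=env.snapshot('wrist'); save(p,'w13'); o=env.get_obs();print(o['ft_force'].round(2),o['ft_torque'].round(3),T[:3,3])
C=cloud(p,np.eye(4))*1000
m=(abs(C[...,0])<15)&(C[...,1]<-50)&(C[...,1]>-72)&(C[...,2]<40)&(C[...,2]>-30)
if m.sum(): P=C[m];print('bar top',m.sum(),P.min(0),P.max(0))
y=C[...,1];m=(y<-.0)&(y>-80)&(np.abs(C[...,2]-10.5)<2)&(abs(C[...,0])>18)
for s in (-1,1):
    P=C[m&(C[...,0]*s>0)]; t=P[P[:,1]>P[:,1].max()-4]; print(s,P[:,1].max(),t[:,0].min(),t[:,0].max())
```

```text
[-0.41  0.66  1.04] [ 0.01   0.028 -0.02 ] [0.57378186 0.17802191 0.03516093]
bar top 6861 [ -9.04997901 -63.37822263 -25.90227379] [  5.08350902 -50.01211411  26.48758231]
-1 -0.0052971490720199466 -98.74498866498736 -22.948298136824526
1 -0.002172663456645463 18.98039803415771 93.66133552433857
```

View pics/w13.png

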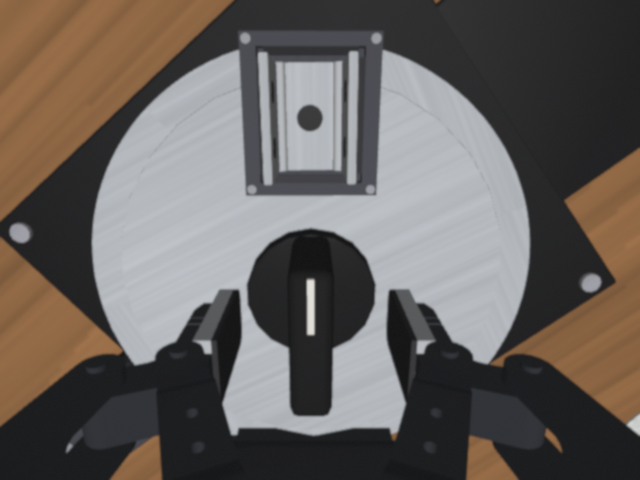

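The bar is centred between the jaws to within 1 mm (bar at x = -2.0, fingers at -1.0, z = +0.3). I'll trim and close.

apply_moves(
  slide=[
    [-0.1,0.2,0],
    [-0.1,0.2,0],
    [-0.1,0.2,0],
    [-0.1,0.2,0],
    [-0.1,0.2,0],
    [-0.1,0.2,0],
    [-0.1,0.2,0],
    [-0.1,0.2,0],
    [-0.1,0.2,0],
    [-0.1,0.2,0],
  ],
  delta_rot=[
    [0.1,0,0.1],
    [0.1,0,0.1],
    [0.1,0,0.1],
    [0.1,0,0.1],
    [0.1,0,0.1],
    [0.1,0,0.1],
    [0.1,0,0.1],
    [0.1,0,0.1],
    [0.1,0,0.1],
    [0.1,0,0.1],
  ],
  claw=[5,4,3,2,1.6,1.2,0.8,0.5,0.5,0.5],
  grip_force=50,
)

```text
time: 15.15
ee_pos: [0.5732, 0.1771, 0.0336]
orientation: [-1.571, -0.002, 0.872]
ft_force: [-4.7, -1.4, 3.8]
gripper_width: 0.0133
```

Run:
```python
from h import *
T=tool();p=env.snapshot('wrist'); save(p,'w14'); o=env.get_obs();print(o['ft_force'].round(2),o['ft_torque'].round(3),T[:3,3],o['gripper_width'],o['orientation'])
```

```text
[-3.87 -1.21  3.66] [-0.381  0.561  0.002] [0.57319439 0.17711268 0.03356434] 0.013589090682503961 [-1.57063189 -0.00159559  0.87209743]
```

View pics/w14.png

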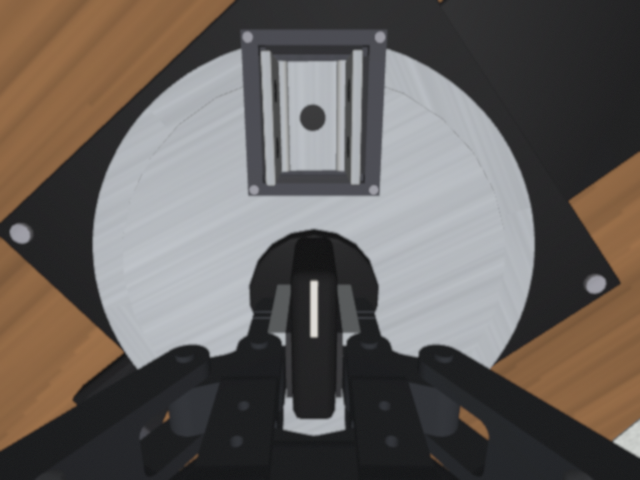

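The knob is gripped (13.5 mm, matching the 14 mm bar, with a small side load). Turning clockwise in small steps, first through notch 1, expected at about 11°.

apply_moves(
  slide=[
    [0,0,0],
    [0,0,0],
    [0,0,0],
    [0,0,0],
    [0,0,0],
    [0,0,0],
    [0,0,0],
    [0,0,0],
  ],
  delta_rot=[
    [0,1,0],
    [0,2.5,0],
    [0,4,0],
    [0,5.5,0],
    [0,7,0],
    [0,7,0],
    [0,7,0],
    [0,7,0],
  ],
  claw=[0.5,0.5,0.5,0.5,0.5,0.5,0.5,0.5],
)

```text
time: 15.87
ee_pos: [0.5731, 0.177, 0.0336]
orientation: [-1.57, -0.001, 0.75]
ft_force: [-2.8, -3.0, 4.1]
gripper_width: 0.0132
```

```bash
cat > st.py <<'E'
from h import *
o=env.get_obs();print(round(o['time'],2),o['ft_force'].round(2),o['ft_torque'].round(3),o['ee_pos'].round(4),o['gripper_width'].round(4),'yaw',np.degrees(o['orientation'][2]).round(2),'q',o['q'].round(2))
E
python3 st.py
```

```text
Traceback (most recent call last):
  File "st.py", line 2, in <module>
    o=env.get_obs();print(round(o['time'],2),o['ft_force'].round(2),o['ft_torque'].round(3),o['ee_pos'].round(4),o['gripper_width'].round(4),'yaw',np.degrees(o['orientation'][2]).round(2),'q',o['q'].round(2))
                                                                                                                 ^^^^^^^^^^^^^^^^^^^^^^^^
AttributeError: 'float' object has no attribute 'round'
```

apply_moves(
  slide=[
    [0,0,0],
    [0,0,0],
    [0,0,0],
    [0,0,0],
    [0,0,0],
  ],
  delta_rot=[
    [0,1,0],
    [0,2,0],
    [0,3,0],
    [0,4,0],
    [0,4,0],
  ],
  claw=[0.5,0.5,0.5,0.5,0.5],
)

```text
time: 16.28
ee_pos: [0.573, 0.1769, 0.0335]
orientation: [-1.57, -0.001, 0.679]
ft_force: [-4.7, -1.9, 4.7]
gripper_width: 0.0132
```

```bash
python3 st.py
```

```text
Traceback (most recent call last):
  File "st.py", line 2, in <module>
    o=env.get_obs();print(round(o['time'],2),o['ft_force'].round(2),o['ft_torque'].round(3),o['ee_pos'].round(4),o['gripper_width'].round(4),'yaw',np.degrees(o['orientation'][2]).round(2),'q',o['q'].round(2))
                                                                                                                 ^^^^^^^^^^^^^^^^^^^^^^^^
AttributeError: 'float' object has no attribute 'round'
```

```bash
sed -i "s/o\['gripper_width'\].round(4)/round(o['gripper_width'],4)/" st.py; python3 st.py
cat > tt.py <<'E'
from h import *
import sys
T=tool();p=env.snapshot('wrist');save(p,sys.argv[1])
ax=T[:2,3]-T[:2,0]*.001
W=cloud(p,T);z=W[...,2]*1000
C=cloud(p,np.eye(4))*1000
d=np.hypot(W[...,0]-ax[0],W[...,1]-ax[1]);
m=(z>42.5)&(z<47)&(d>.034)&(d<.105)
r=cv2.minAreaRect((W[m][:,:2]*1000).astype(np.float32));v=np.array(r[0])/1000-ax
print('nest',m.sum(),np.round(r[0],1),np.round(r[1],1),round(r[2],2),'bearing',np.degrees(np.arctan2(v[1],v[0])).round(2),'dist',np.linalg.norm(v).round(4))
m=(z>70)&(z<78)&(d>.034)&(d<.1)
r=cv2.minAreaRect((W[m][:,:2]*1000).astype(np.float32));print('legs',m.sum(),np.round(r[0],1),np.round(r[1],1),round(r[2],2),np.median(z[m]))
E
python3 tt.py w15
```

```text
16.28 [-4.71 -1.93  4.66] [-0.448  0.672 -0.006] [0.573  0.1769 0.0335] 0.0132 yaw 38.92 q [ 0.24  0.37  1.37  0.    1.4  -0.44]
nest 13420 [529.7 229.1] [52.3 60.5] 38.86 bearing 128.85 dist 0.0678
legs 2942 [529.4 228.8] [30.2 40.1] 39.56 74.89522645694089
```

The table follows the tool exactly: nest bearing 128.9 against yaw 38.9+90. About zero torque here means it is seated in notch 1, as predicted. Next is notch 2, 20° on, in two reads to feel the detent.

apply_moves(
  slide=[
    [0,0,0],
    [0,0,0],
    [0,0,0],
    [0,0,0],
  ],
  delta_rot=[
    [0,1.5,0],
    [0,3,0],
    [0,3,0],
    [0,3,0],
  ],
  claw=[0.5,0.5,0.5,0.5],
)

```text
time: 16.67
ee_pos: [0.573, 0.1769, 0.0335]
orientation: [-1.57, -0.001, 0.628]
ft_force: [-3.7, -3.3, 4.5]
gripper_width: 0.0132
```

```bash
python3 st.py
```

```text
16.67 [-3.65 -3.28  4.55] [-0.522  0.636  0.151] [0.573  0.1769 0.0335] 0.0132 yaw 35.99 q [ 0.24  0.37  1.37  0.    1.4  -0.39]
```

apply_moves(
  slide=[
    [0,0,0],
    [0,0,0],
    [0,0,0],
    [0,0,0],
    [0,0,0],
    [0,0,0],
    [0,0,0],
  ],
  delta_rot=[
    [0,2,0],
    [0,4,0],
    [0,6,0],
    [0,8,0],
    [0,10,0],
    [0,10,0],
    [0,10,0],
  ],
  claw=[0.5,0.5,0.5,0.5,0.5,0.5,0.5],
)

```text
time: 17.25
ee_pos: [0.5728, 0.1768, 0.0335]
orientation: [-1.57, -0.0, 0.453]
ft_force: [-5.8, -2.4, 5.4]
gripper_width: 0.0138
```

```bash
python3 st.py
```

```text
17.25 [-5.84 -2.38  5.36] [-0.491  0.728 -0.057] [0.5728 0.1768 0.0335] 0.0138 yaw 25.98 q [ 0.24  0.37  1.37  0.    1.4  -0.22]
```

apply_moves(
  slide=[
    [0,0,0],
    [0,0,0],
    [0,0,0],
    [0,0,0],
    [0,0,0],
    [0,0,0],
    [0,0,0],
  ],
  delta_rot=[
    [0,1.5,0],
    [0,3,0],
    [0,4.5,0],
    [0,6,0],
    [0,6.6,0],
    [0,6.6,0],
    [0,6.6,0],
  ],
  claw=[0.5,0.5,0.5,0.5,0.5,0.5,0.5],
)

```text
time: 17.83
ee_pos: [0.5727, 0.1768, 0.0336]
orientation: [-1.57, 0.0, 0.338]
ft_force: [-5.3, -3.0, 4.7]
gripper_width: 0.0131
```

```bash
python3 st.py; python3 tt.py w16
```

```text
17.83 [-5.3  -2.96  4.75] [-0.383  0.649 -0.262] [0.5727 0.1768 0.0336] 0.0131 yaw 19.36 q [ 0.24  0.37  1.37  0.    1.4  -0.1 ]
nest 13428 [550.1 240.5] [52.2 60.6] 19.1 bearing 108.69 dist 0.0676
legs 2940 [549.8 240.2] [30.2 39.9] 19.43 74.89279523154619
```

The second detent is drawing the table forward (-0.26 N m), so we are just at notch 2. On to notch 3, still about 20.2° away.

apply_moves(
  slide=[
    [0,0,0],
    [0,0,0],
    [0,0,0],
    [0,0,0],
    [0,0,0],
    [0,0,0],
    [0,0,0],
  ],
  delta_rot=[
    [0,1.5,0],
    [0,3,0],
    [0,3,0],
    [0,3,0],
    [0,3,0],
    [0,3,0],
    [0,3,0],
  ],
  claw=[0.5,0.5,0.5,0.5,0.5,0.5,0.5],
)

```text
time: 18.47
ee_pos: [0.5726, 0.1767, 0.0335]
orientation: [-1.57, 0.0, 0.286]
ft_force: [-4.2, -3.1, 4.4]
gripper_width: 0.0133
```

```bash
python3 st.py
```

```text
18.47 [-4.21 -3.05  4.35] [-0.454  0.597  0.194] [0.5726 0.1767 0.0335] 0.0133 yaw 16.39 q [ 0.24  0.37  1.37  0.    1.4  -0.05]
```

apply_moves(
  slide=[
    [0,0,0],
    [0,0,0],
    [0,0,0],
    [0,0,0],
    [0,0,0],
    [0,0,0],
    [0,0,0],
    [0,0,0],
  ],
  delta_rot=[
    [0,2,0],
    [0,4,0],
    [0,6,0],
    [0,8,0],
    [0,10,0],
    [0,11.5,0],
    [0,11.5,0],
    [0,11.5,0],
  ],
  claw=[0.5,0.5,0.5,0.5,0.5,0.5,0.5,0.5],
)

```text
time: 19.13
ee_pos: [0.5724, 0.1767, 0.0335]
orientation: [-1.57, 0.001, 0.085]
ft_force: [-5.9, -3.0, 5.2]
gripper_width: 0.0134
```

```bash
python3 st.py
```

```text
19.13 [-5.86 -3.01  5.18] [-0.461  0.728 -0.077] [0.5724 0.1767 0.0335] 0.0134 yaw 4.89 q [0.24 0.37 1.37 0.   1.4  0.15]
```

apply_moves(
  slide=[
    [0,0,0],
    [0,0,0],
    [0,0,0],
    [0,0,0],
    [0,0,0],
  ],
  delta_rot=[
    [0,1,0],
    [0,2,0],
    [0,3,0],
    [0,3,0],
    [0,3,0],
  ],
  claw=[0.5,0.5,0.5,0.5,0.5],
)

```text
time: 19.55
ee_pos: [0.5724, 0.1767, 0.0336]
orientation: [-1.57, 0.001, 0.032]
ft_force: [-4.3, -2.7, 4.3]
gripper_width: 0.0132
```

```bash
python3 st.py
```

```text
19.55 [-4.26 -2.67  4.33] [-0.485  0.513 -0.253] [0.5724 0.1767 0.0336] 0.0132 yaw 1.85 q [0.24 0.37 1.37 0.   1.4  0.21]
```

The third notch is drawing the table in. I'll go the last 2.6° to its middle.

apply_moves(
  slide=[
    [0,0,0],
    [0,0,0],
    [0,0,0],
    [0,0,0],
    [0,0,0],
  ],
  delta_rot=[
    [0,0.8,0],
    [0,1.6,0],
    [0,2.4,0],
    [0,2.6,0],
    [0,2.6,0],
  ],
  claw=[0.5,0.5,0.5,0.5,0.5],
)

```text
time: 19.97
ee_pos: [0.5723, 0.1767, 0.0336]
orientation: [-1.57, 0.001, -0.014]
ft_force: [-4.5, -2.5, 4.1]
gripper_width: 0.0137
```

```bash
python3 st.py; python3 tt.py w17
python3 - <<'E'
from h import *
T=tool();p=env.snapshot('wrist');ax=T[:2,3]-T[:2,0]*.001
for a in env.tip_of(p,'lens')[:2]:
    w=pix2w(p,*a['pixel'],T=T,z=.121)[:2];d=w-ax;print('lens',a,w.round(4),np.degrees(np.arctan2(d[1],d[0])).round(2),np.linalg.norm(d).round(4))
q=env.snapshot('top');save(q,'t4');c=q['pixels'][160:300,30:300];cv2.imwrite('pics/t4c.png',cv2.cvtColor(cv2.resize(c,None,fx=2.9,fy=2.9,interpolation=cv2.INTER_CUBIC),cv2.COLOR_RGB2BGR))
E
```

```text
19.97 [-4.47 -2.48  4.14] [-0.438  0.527 -0.184] [0.5723 0.1767 0.0336] 0.0137 yaw -0.78 q [0.24 0.37 1.37 0.   1.4  0.25]
nest 13507 [573.4 244.3] [60.6 52.4] 89.06 bearing 88.26 dist 0.0676
legs 2938 [572.9 244.2] [40.  30.2] 89.57 74.90173760567865
```

View pics/w17.png

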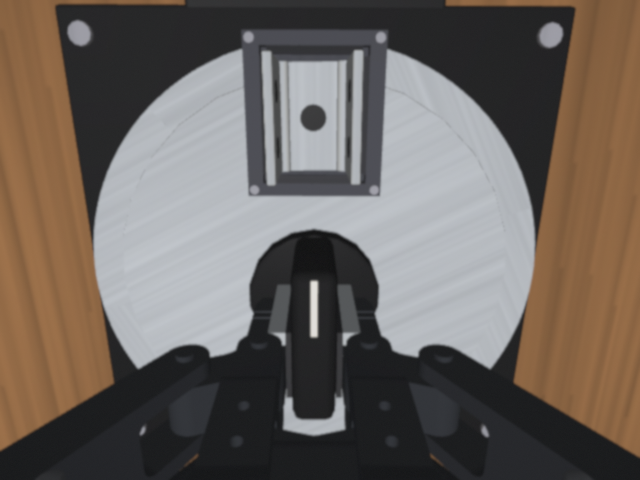

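View pics/t4c.png

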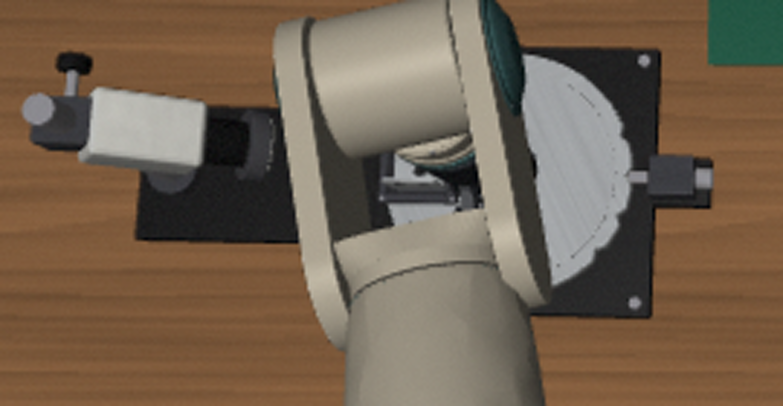

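Here the nest points up the fixture: the bolts at (79,33) and (551,35) are level, and nest angle 89.1° compares with fixture 89.1°. In the top crop two notches are past the ball, one is still to come, and the ball sits in the third. I'll settle briefly and check once more.

apply_moves(
  slide=[
    [0,0,0],
    [0,0,0],
    [0,0,0],
    [0,0,0],
    [0,0,0],
    [0,0,0],
  ],
  delta_rot=[
    [0,0.3,0],
    [0,0.3,0],
    [0,0.3,0],
    [0,0.3,0],
    [0,0.3,0],
    [0,0.3,0],
  ],
  claw=[0.5,0.5,0.5,0.5,0.5,0.5],
)

```text
time: 20.67
ee_pos: [0.5723, 0.1767, 0.0335]
orientation: [-1.57, 0.001, -0.019]
ft_force: [-4.4, -2.1, 5.2]
gripper_width: 0.0134
```

```bash
python3 st.py; python3 tt.py w18; python3 st.py
python3 - <<'E'
from h import *
p=env.snapshot('scene');save(p,'s9')
for t in ('caliper','vee_block','pen_cup'):
    a=env.tip_of(p,t)[:1]; print(t,a)
E
```

```text
20.67 [-4.45 -2.06  5.16] [-0.463  0.493  0.005] [0.5723 0.1767 0.0335] 0.0134 yaw -1.07 q [0.24 0.37 1.37 0.   1.4  0.26]
nest 13411 [573.6 244.3] [60.5 52.4] 88.96 bearing 88.06 dist 0.0676
legs 2935 [573.  244.2] [40.  30.2] 89.52 74.91897255630528
20.72 [-3.95 -2.42  3.24] [-0.371  0.499  0.014] [0.5723 0.1767 0.0335] 0.0132 yaw -1.07 q [0.24 0.37 1.37 0.   1.4  0.26]
caliper [{'pixel': [219.7, 306.1], 'score': 0.66}]
vee_block [{'pixel': [183.6, 185.7], 'score': 0.67}]
pen_cup [{'pixel': [224.2, 121.8], 'score': 0.9}]
```

View pics/s9.png

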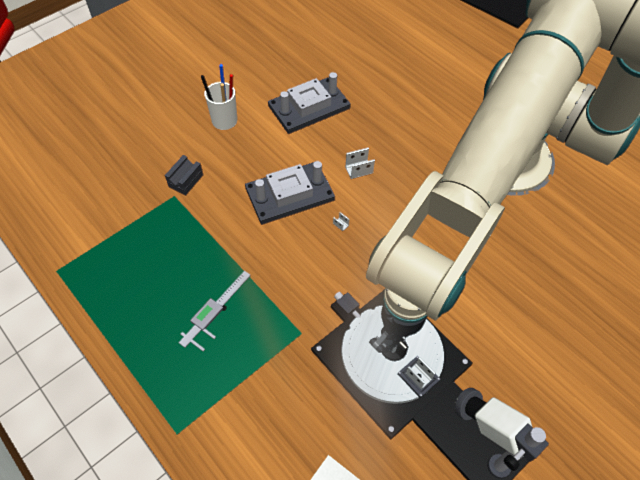

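Detent torque is now zero, so the table is centred. The bracket sits in the nest at (419,375), facing the camera, and the caliper, vee block and cup haven't moved. Handing in.

```bash
python3 -c "
from station import env
print(env.close_job())"
```

```text
the job is handed in; nothing more can be done
None
```

I lifted the middle-sized bracket from the leftmost die and set it in the turntable pocket. I let go of it, then turned the knob clockwise to the third notch. The job was handed in at about 21 s of the 69 s limit, with the knob still gripped; no verdict is reported.

**Last checks:**
- **Table angle:** the detent torque about the axis was 0.01 N m, so the table sits in the notch middle. The nest's edge angle was 89.0° and the fixture's, from its base bolts, 88.95–89.14°. A second figure, the nest bearing from the axis, read about 1° lower, still within the 3.5° allowed.
- **Notch count:** I felt the drag and then the resistance at notches 1 and 2. The top view shows two notches past the ball and one still to come.
- **Bracket:** it lies flat, with all four leg corners within 0.2 mm in height. It was within 0.6 mm of the pocket middle, with the fingers away from it.
- **Grip:** the fingers stopped at 13.2–13.4 mm on the 14 mm bar, with a 50 N grip set. The side load stayed at about 5 N.
- **Caliper, vee block and pen cup:** they appear in the same place in the scene view. The network's points moved by at most 5 pixels, its usual scatter.

**What disagreed:**
- **Finger tips:** they lie about 33–35 mm behind the stated TCP. My first closing therefore met only air above the bracket. I measured the offset in the depth picture and used it for everything after.
- **Wrist camera:** it read about 1 mm low in height and 3 mm off sideways against the top camera, so I aligned the placing and the knob grip within its own view.

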